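# Take the lockout block off a gas valve and shift its gated lever to supply

## Robot

A 6-joint arm with a two-finger parallel gripper is mounted at the origin on a cart in front of the work surface, level with it; the furniture and walls round the work are solid. World frame = base frame: x ahead of the robot, y to its left, z up, the work surface at z = 0. Lengths are in m, angles in rad, forces in N, time in s.
With the tool pointing down it reaches from about 0.225 to 0.875 m from the base axis. Payload 3.4 kg.
Tool frame: the origin (TCP) lies at the very end of the fingers, on their centre line; the grasp point (between the pads) lies behind it (manip.grasp_offset is the z of the grasp point in the tool frame, in m); z points along the fingers, y is the line along which they close (so a half turn about z gives the same grasp; the last joint's range is limited). The gripper opens to 85 mm and grips with 20 to 120 N. Pads are 22 mm wide; open, the fingers measure 114 mm over their backs; the gripper's body (76 mm by 85 mm) begins 54 mm behind the grasp point. The pads swing forward as they close: fully open they stand 13 mm farther back than shut.
Start: joints at [-1.457, 0.276, 1.505, -0, 1.361, -0.121], TCP at [0.134, -0.559, 0.231] pointing down, gripper open.
Joint ranges: [-2.89, 2.89], [-0.75, 2.08], [0.22, 2.7], [-1.18, 4.32], [0.11, 2.71], [-2.7, 2.7]. Speed limits (rad/s): [2.57, 2.57, 3.14, 3.14, 3.14, 3.14].

## Interface

Orientations are given as a unit quaternion [w, x, y, z].
In Python, from rig import manip gives the robot as it stands.
- The arm moves only by the shell command python3 -m pendant 'ROWS' [FORCE]. ROWS is JSON, a list of rows, each an object of numbers: "dx", "dy", "dz": the shift along the tool's x, y, z in m; "rx", "ry", "rz": the turn, a rotation vector about the tool's x, y, z in degrees; "hand": the finger opening in m, from 0 to 0.0854. In form: [{"dx": .., "dy": .., "dz": .., "rx": .., "ry": .., "rz": .., "hand": ..}, ...]. A call has 1 to 12 rows; each row shifts and turns the commanded pose from where the row before left it, along the tool's axes as they then stand; what a row does not reach is not made up. A row lasts 1/12 s, in which the tool goes at most 41.7 mm and 7.16 degrees, less where a joint would pass 70% of its speed; a pose out of reach is approached as far as the arm can. A call is refused whole if a number of a shift passes 0.0417 or a number of a turn 7.16, either way. A call with a gripper value outside its range is refused whole. The fingers move at their own pace and stop on an object; FORCE is the grip in N (left out, the last holds). Time passes only in rows, so rows that do not move let the fingers close. It gives the time, the measured TCP pose, the force, the opening and the grip force at its end, in the units of the state.
- manip.get_state(): the state, without advancing time (a new reading comes with each control period).
- manip.get_image(name): name is "scene" or "top"; returns a dict with "frame" (480x640x3 uint8, red, green, blue), "fx", "fy", "cx", "cy" (pixels), "position" and "attitude" of the camera in the world. Camera axes: x right, y up, looking along -z (the intrinsics and any distortion apply to the point x, -y, -z); pixel columns grow to the right and rows downward; lengths in m; the calibration is good to about 2 mm. A picture is of the moment at which its call begins. There is no depth.
- manip.sign_off(): hands the job in; it is judged then, once.
The state is a dict: "clock": time; "qpos": joint angles; "qd": joint speeds; "effort": joint torques, N m; "position": TCP position; "ee_rot": TCP orientation; "contact_force": force on the tool from outside, world axes, zero at the start; "moment": the same for the moment, N m; "width": finger opening in m; "gripper_force": force on a finger pad.
Only numpy, scipy, OpenCV 4.12 (cv2) and the standard library are available. Lean on these libraries where they do the work, as an engineer would, in place of code of your own. Each camera call takes 0.05 s, during which the arm holds its last target. There are 200 camera calls.

## Task

Bring the bench gas valve back into service. Draw the off-white L-shaped lockout block out of the valve's zigzag gate and press it fully home in its own L-shaped cutout in the foam tray, flange flat on the foam, and let go. Then lead the lever through the gate in order: leave it at the left end of the middle lane (vent, two dots) for at least a second, then take it on to the right end of the top lane (supply, three dots) and leave it there; do not shift or knock over the bottles, the timer, the tip box or the notebook.

Things in the scene. Friction and masses are not known exactly. Their poses are not given: they have to be found in the camera images.
- valve: Housing of the gas valve, fixed to the bench: a white sheet-metal wedge, 137 x 150 mm on the bench, 70 mm high in front (toward the robot), 145 mm behind; brass fittings stick 28 mm out of its left flank. Origin on the bench, 100 mm under the gate's centre; x points to its back, y to its left, z up.
- panel: The valve's steel gate panel, sloping 30 degrees. Origin: gate centre on its top face, 100 mm above the bench. x up the slope (away from the robot), y left, z square out of it, 30 degrees from vertical, leaning to the robot. x -58 to 88, y +-70 mm; gauge at x 62, 38 mm wide, 10 high. Slot lanes 16 mm wide, plate 6 thick. Cross lanes' centre lines: x -24 (bottom), 0 (middle), 24 (top), y -24 to 24.
- isolate (a point): Left end of the gate's bottom lane (one dot beside it), on the panel's face at panel x -24, y 24 mm; the lever starts here. The bottom and middle lanes are joined only at their right ends (y -24): the lever goes right, then up the slope.
- vent (a point): Left end of the gate's middle lane (two dots), at panel x 0, y 24 mm. The middle and top lanes are joined only at their left ends (y 24): from here the lever goes up the slope, then right.
- supply (a point): Right end of the gate's top lane (three dots), at panel x 24, y -24 mm.
- lever_slope (a joint): Angle of the lever up (+) or down (-) the slope, rad, 0 when it stands square to the panel. Lanes: bottom about -0.26, middle 0, top +0.26, each with +-0.03 play. Starts near -0.26. Friction about 0.13 N m holds the lever wherever it is left; no spring.
- lever_side (a joint): Angle of the lever to the left (+) or right (-), rad. Lane ends: left about +0.26, right about -0.26 (hard stops near +-0.29). Starts at the left end of the bottom lane, 0.20 to 0.285.
- knob (a point): Centre of the lever's black ball knob, 26 mm across, on a 10 mm shaft. The lever's pivot is on the panel's z axis, 90 mm under its face; the knob is 150 mm from the pivot: in the panel frame at (150 cos(side) sin(slope), 150 sin(side), 150 cos(side) cos(slope) - 90) mm. So the shaft crosses the panel at about (90 tan(slope), 90 tan(side)).
- lock_block: Loose off-white plastic lockout block, 0.06 to 0.11 kg, standing in the gate's bottom lane, its axes those of the panel; draw it out along its z. Origin: on the flange's underside. L-shaped flange 3 mm thick: x -14 to 6, y -23 to 21, and x 6 to 18, y -23 to -3 mm. Shank under it, 16 mm deep, lower 5 mm tapered by 2: limbs x -10.5 to 2.5, y -19.5 to 21, and x -10.5 to 16, y -19.5 to -6.5.
- tab (a point): Middle of the top edge of the block's upright grip tab, 27 mm above the block's origin. The tab is 12 mm thick (block x -6 to 6), 32 mm long (block y -18 to 14) and rises 24 mm from the flange. Grip it across its 12 mm thickness; the lever's knob stands beside its +y end.
- foam_tray: Grey tray, fixed to the bench, 155 (x) x 115 (y) mm, rim 34 mm high, filled with dark foam to 30 mm. Origin on the bench under its centre. Stands right of the valve or far left. Besides the empty L-shaped cutout it holds, fixed, a flush spanner at y 38 mm and a mirror-image block, already home, its tab at x -55, y -16, top 57 mm above the bench.
- cutout (a point): Where the block's origin belongs when it is home: at the foam's top, 30 mm above the bench, at tray x 14, y -14 mm. Axes are the tray's, and the seated block's. The cutout has the shank's L shape, 1.5 mm wider all round, 18 mm deep. Two springy foam ribs 8 mm down grip the long limb from both sides in x, so the last 10 mm need a push of some 5 to 10 N.
- amber_bottle: Brown glass bottle with a black cap, 56 mm across, 120 mm high; origin under its centre. Bystander: leave it where it stands.
- wash_bottle: White wash bottle with a spout, 92 x 64 mm, 168 mm high; origin under it, 14 mm in its -x from the body's axis. Bystander: leave it where it stands. Left of it and behind the tray's right-hand place, an instrument over 400 mm high begins at x 0.625 m.
- white_bottle: White plastic bottle, 42 mm across, 85 mm high, in front of the valve; origin under its centre. Bystander: leave it where it stands. In front of it a fixed service duct 130 mm high runs along the whole bench edge (x 0.30 to 0.36 m, plugs to 0.40).
- timer: White lab timer, 70 x 64 x 20 mm, at the back on the far left; origin under its centre. Bystander: leave it where it lies.
- tip_box: Blue pipette tip box with a clear lid, 100 x 70 x 58 mm; origin under its centre. Bystander: leave it where it stands.
- lab_book: Black notebook, 210 x 153 x 16 mm, a pen on it; origin under its centre. Bystander: leave it where it lies. Between it and the robot stand fixed bottles of the room, up to 200 mm high (x 0.37 to 0.51, y 0.00 to 0.33 m): pass over them.

How it is judged:
By the outcome, as a careful person would: the job done as asked, in the order asked, and still so for the second after the job is handed in, with the robot touching nothing.
It also fails if it takes over 66 s, if anything falls off the work surface, if the arm or the gripper's body presses on something with over 40 N, if the wrist force passes 120 N, or if a joint passes its speed limit or range.

## Working session

There is one attempt and no reset: what is moved stays moved. The work goes in short steps, Python scripts to look and compute and a shell command to move; the robot and the scene stay as the last step left them, time stands still between calls to the robot, and variables do not carry over. Pictures are saved under pics/ and viewed, at most 10 in all, crops included, and the job is handed in when it is done.

```bash
ls; mkdir -p pics
python3 - <<'E'
from rig import manip
import cv2,numpy as np
s=manip.get_state();print(s);print(manip.grasp_offset)
for n in("scene","top"):
    d=manip.get_image(n);cv2.imwrite(f"pics/{n}0.png",d["frame"][:,:,::-1]);print({k:v for k,v in d.items() if k!="frame"})
E
```

```text
pics
{'clock': 0.0, 'qpos': array([-1.45701527e+00,  2.76590403e-01,  1.50615527e+00,  3.84803358e-05,
        1.36070397e+00, -1.20986835e-01]), 'qd': array([ 9.18808659e-04,  1.01336251e-03,  9.86812516e-05, -1.44855444e-03,
       -8.09021035e-04, -1.84590666e-03]), 'effort': array([-3.27268419e-03, -4.16782701e+01, -2.45808578e+01, -7.97353914e-04,
        1.08479595e-02,  1.31179172e-05]), 'position': array([ 0.1337087 , -0.55868245,  0.23043352]), 'ee_rot': array([-9.28422791e-04,  9.93118455e-01,  1.17110508e-01,  2.21585147e-05]), 'contact_force': array([ 0.51078183,  0.45749674, -0.76494352]), 'moment': array([-0.07160047,  0.05516139, -0.03048992]), 'gripper_force': 0.0, 'width': 0.08517154975951235}
-0.0187
{'fx': 461.5293116264242, 'fy': 461.5293116264242, 'cx': 319.85667131047853, 'cy': 237.352915465688, 'position': array([-0.18713324,  1.20030679,  0.81425572]), 'attitude': array([-0.20004182, -0.13664315,  0.50298918,  0.82964679])}
{'fx': 534.3345809604195, 'fy': 534.3345809604195, 'cx': 323.5042602427741, 'cy': 248.25148277861894, 'position': array([-0.0420716 , -0.273434  ,  1.80376477]), 'attitude': array([ 0.82566995,  0.14342301, -0.09226868, -0.53775967])}
```

View pics/scene0.png

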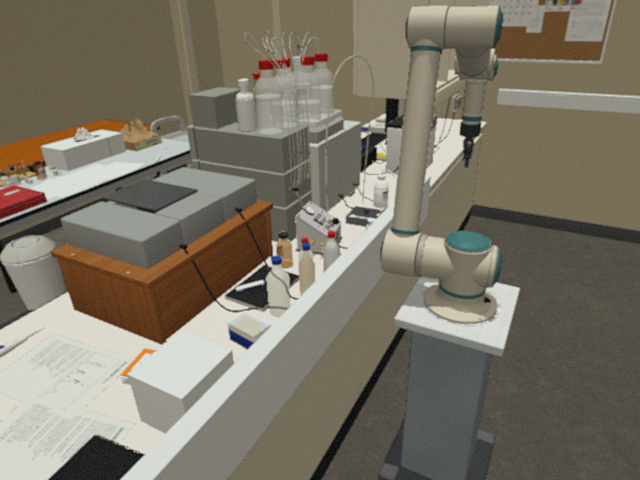

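View pics/top0.png

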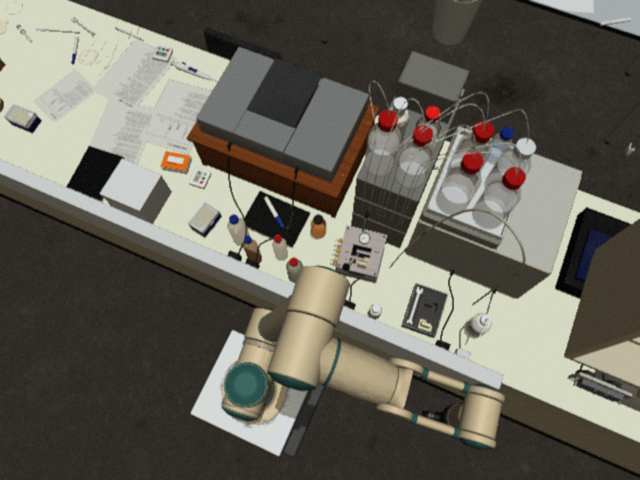

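```bash
cat > h.py <<'E'
from rig import manip
import cv2,numpy as np
from scipy.spatial.transform import Rotation as R
def rot(q): return R.from_quat(np.r_[q[1:],q[0]])
def proj(d,P):
    p=rot(d["attitude"]).inv().apply(np.atleast_2d(P)-d["position"])
    return np.c_[d["cx"]+d["fx"]*p[:,0]/-p[:,2], d["cy"]+d["fy"]*p[:,1]/p[:,2]]
def ray(d,uv):
    uv=np.atleast_2d(np.array(uv,float))
    return rot(d["attitude"]).apply(np.c_[(uv[:,0]-d["cx"])/d["fx"],-(uv[:,1]-d["cy"])/d["fy"],-np.ones(len(uv))])
def onz(d,uv,z):
    r=ray(d,uv);z=np.broadcast_to(z,len(r)); return d["position"]+r*((z-d["position"][2])/r[:,2])[:,None]
def crop(d,x,y,w,h,k,name):
    c=cv2.resize(d["frame"][y:y+h,x:x+w,::-1],None,fx=k,fy=k,interpolation=cv2.INTER_CUBIC);cv2.imwrite(name,c)
E
python3 - <<'E'
from h import *
t=manip.get_image("top");s=manip.get_image("scene")
a=cv2.resize(t["frame"][220:340,325:455],None,fx=6,fy=6,interpolation=cv2.INTER_CUBIC)[:,:,::-1]
cv2.imwrite("pics/t1.png",a[:600] if 0 else cv2.resize(a,(650,600)))
crop(s,280,160,130,100,6,"pics/s1.png")
print(onz(t,[[340,230],[385,230],[405,285],[445,295]],0.07), proj(s,[[.5,-.25,.03],[.5,-.1,.1]]))
E
```

```text
[[ 0.60741216 -0.04540844  0.07      ]
 [ 0.67078581 -0.18893671  0.07      ]
 [ 0.51309674 -0.32380152  0.07      ]
 [ 0.5346962  -0.45832574  0.07      ]] [[344.25351989 227.88349145]
 [326.09092941 226.97705084]]
```

View pics/t1.png

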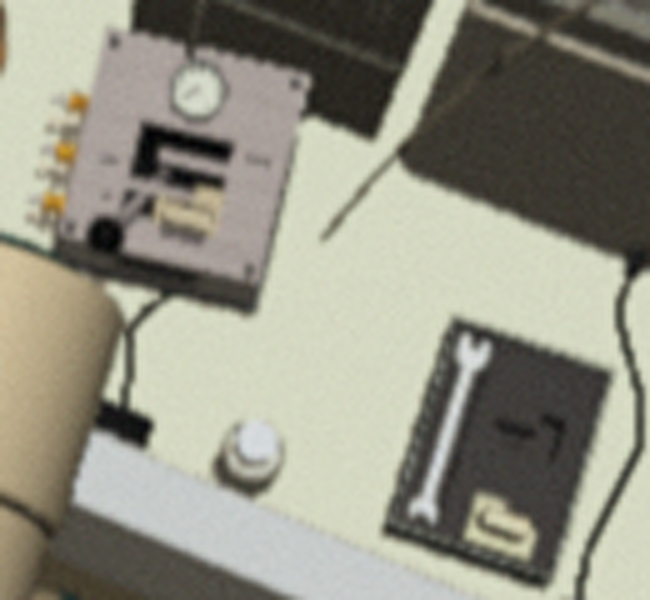

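View pics/s1.png

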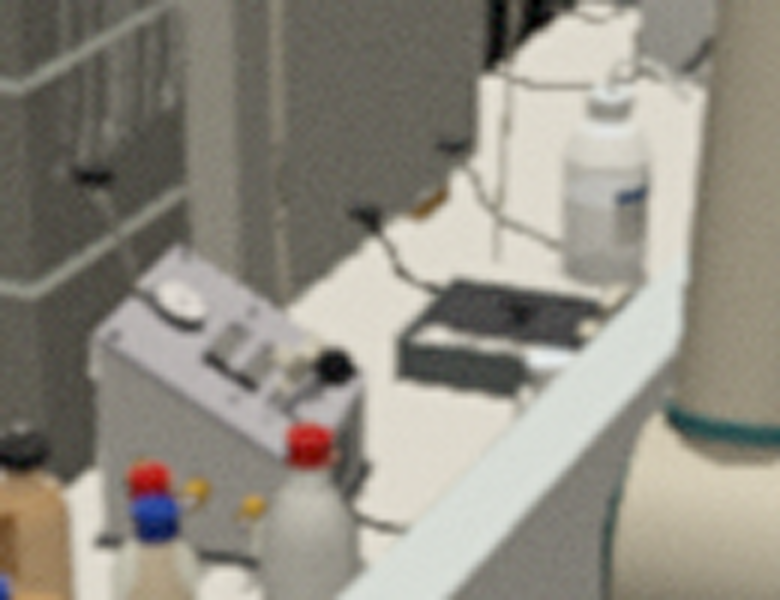

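The pictures show the valve at about (360,252) in the top image and the tray to its right at about (425,310), with the L cutout near (432,306) and the white bottle at (375,311). The lever knob is at about (346,267) and the off-white block at about (363,262). Next I'll measure edges at subpixel level.

```bash
cat >> h.py <<'E'
def edge(d,a,b,off=3,n=40,lo=.12,hi=.88):
    """refine segment a-b (px) to max-gradient line; returns (point,dir)"""
    g=cv2.GaussianBlur(d["frame"].astype(np.float32).mean(2),(0,0),.6)
    a,b=np.array(a,float),np.array(b,float);u=(b-a)/np.linalg.norm(b-a);m=np.array([-u[1],u[0]])
    o=np.arange(-off,off+.01,.1);pts=[]
    for s in np.linspace(lo,hi,n):
        p=a+s*(b-a)+o[:,None]*m
        v=cv2.remap(g,p[:,0].astype(np.float32)[None],p[:,1].astype(np.float32)[None],cv2.INTER_CUBIC)[0]
        pts.append(p[np.argmax(np.abs(np.gradient(v))[3:-3])+3])
    vx,vy,x,y=cv2.fitLine(np.array(pts,np.float32),cv2.DIST_HUBER,0,.01,.01).ravel()
    return np.array([x,y]),np.array([vx,vy])
def inter(l1,l2):
    t=np.linalg.solve(np.c_[l1[1],-l2[1]],l2[0]-l1[0]);return l1[0]+t[0]*l1[1]
def quad(d,c,**k):
    e=[edge(d,c[i],c[(i+1)%4],**k) for i in range(4)];return np.array([inter(e[i-1],e[i]) for i in range(4)]),e
E
cat > m1.py <<'E'
from h import *
t=manip.get_image("top");np.set_printoptions(precision=4,suppress=True)
f=lambda u,v:((u+.5)/5-.5+325,(v+.5)/5-.5+220)
# valve panel TL,TR,BR,BL
c,_=quad(t,[f(108,30),f(310,73),f(252,283),f(58,238)],off=1.5)
W=onz(t,c,np.array([.144,.144,.071,.071]));print("panel px",c,"\n",W)
L=lambda a,b:np.linalg.norm(W[a]-W[b])
print("back,right,front,left mm",L(0,1),L(1,2),L(2,3),L(3,0),"expect .140 .146")
yv=(W[0]-W[1]+W[3]-W[2])/2;psi=np.arctan2(-yv[0],yv[1])
ex=np.array([np.cos(psi),np.sin(psi),0]);ey=np.array([-ex[1],ex[0],0])
x2=(W[0]+W[1]-W[2]-W[3])/2;print("valve yaw",psi,"from x",np.arctan2(x2[1],x2[0]))
loc=np.array([[.0762,.07],[.0762,-.07],[-.0502,-.07],[-.0502,.07]])
O=(W[:,:2]-loc@np.array([ex[:2],ey[:2]])).mean(0);print("valve origin",O)
# tray: silhouette: back,right at z .034; front,left at z 0
c=[f(453,318),f(612,372),f(548,588),f(385,533)]
_,e=quad(t,c,off=1.5)
P=lambda l,z:onz(t,[l[0]-6*l[1],l[0]+6*l[1]],z)
S=[P(e[0],.034),P(e[1],.034),P(e[2],0),P(e[3],0)]
a=[np.arctan2(*(s[1]-s[0])[[1,0]]) for s in S]
print("edge angles deg",np.degrees(a)%90)
ps=np.array(a)%(np.pi/2);ps=np.where(ps>np.pi/4,ps-np.pi/2,ps);p=ps.mean()
ex=np.array([np.cos(p),np.sin(p),0]);ey=np.array([-ex[1],ex[0],0])
m=[s.mean(0) for s in S]
xb,xf,yr,yl=m[0]@ex,m[2]@ex,m[1]@ey,m[3]@ey
print("tray size",xb-xf,yl-yr,"yaw",p,"centre",(xb+xf)/2*ex+(yl+yr)/2*ey,"from back/right",(xb-.0775)*ex+(yr+.0575)*ey)
E
python3 m1.py
```

```text
panel px [[345.826  224.2161]
 [388.0247 234.6307]
 [375.2628 276.029 ]
 [336.2349 267.4179]] 
 [[ 0.6067 -0.0648  0.144 ]
 [ 0.629  -0.2079  0.144 ]
 [ 0.5016 -0.2206  0.071 ]
 [ 0.4763 -0.0879  0.071 ]]
back,right,front,left mm 0.14482113502997263 0.14743938945395352 0.13516191636605535 0.1512633780496905 expect .140 .146
valve yaw 0.17084412964952975 from x 0.13809842494011879
valve origin [ 0.5406 -0.1475]
edge angles deg [3.6956 3.4421 4.0487 3.433 ]
tray size 0.1527719541199855 0.11448299675420232 yaw 0.06378892151738026 centre [ 0.4738 -0.416   0.    ] from back/right [ 0.4726 -0.4158  0.    ]
```

Run:
```python
from h import *
F=np.mean([manip.get_image("top")["frame"].astype(float) for _ in range(5)],0)
np.save("avg.npy",F)
c=cv2.resize(F[218:280,332:394,::-1].astype(np.float32),None,fx=9.6,fy=9.6,interpolation=cv2.INTER_CUBIC)
cv2.imwrite("pics/t2.png",np.clip((c-20)*1.1,0,255))
```

```text
[ WARN:0@9.434] global loadsave.cpp:1063 imwrite_ Unsupported depth image for selected encoder is fallbacked to CV_8U.
```

View pics/t2.png

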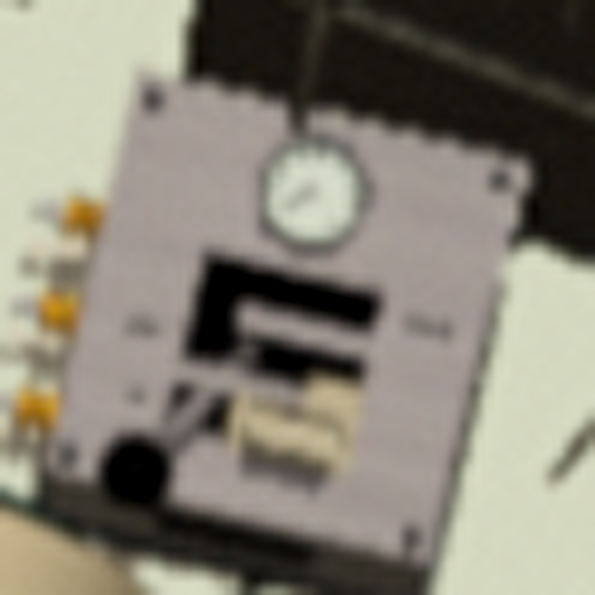

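The gate crop shows the top lane's outer corners at (205,250), (385,293) and (370,330), and the left column's foot at (185,355). The panel corners are at (140,75), (533,160), (433,560) and (50,480). The knob is at (136,467) and the block's flange runs from about (232,390) to (360,470).

```bash
cat > m2.py <<'E'
from h import *
from scipy.optimize import least_squares
np.set_printoptions(precision=4,suppress=True)
t=manip.get_image("top")
f=lambda uv:(np.array(uv,float)+.5)/9.6-.5+np.array([332,218])
def panel(v,p):  # valve pose v=(x,y,yaw), panel pts mm -> world
    return R.from_euler("zy",[v[2],-np.pi/6]).apply(np.atleast_2d(p)/1000.)+[v[0],v[1],.1]
names="pTL pTR pBR pBL gTL gTR gBR gBL gauge".split()
P=np.array([[88,70,0],[88,-70,0],[-58,-70,0],[-58,70,0],[32,32,0],[32,-32,0],[16,-32,0],[-8,32,0],[62,0,10]])
U=f([[140,75],[533,160],[433,560],[50,480],[205,250],[385,293],[370,330],[185,355],[313,195]])
def fit(i):
    r=least_squares(lambda v:(proj(t,panel(v,P[i]))-U[i]).ravel(),[.54,-.147,.15],loss="soft_l1",f_scale=.5);print(i,r.x);return r.x
v=fit(np.arange(9));fit(np.arange(4));w=fit(np.arange(4,9))
print(np.c_[proj(t,panel(v,P))-U, proj(t,panel(w,P))-U])
np.save("valve.npy",v)
uk=f([136,467])
# knob: slope=-.26, side a
for v_ in(v,w):
  for s in(-.23,-.26,-.29):
    a=least_squares(lambda a:(proj(t,panel(v_,[150*np.cos(a[0])*np.sin(s),150*np.sin(a[0]),150*np.cos(a[0])*np.cos(s)-90]))-uk).ravel(),[.25])
    print("knob side",s,a.x,a.fun)
# tab/flange predicted
blk=np.array([-20,-11,0]);
C=np.array([[-14,21,3],[-14,-23,3],[18,-23,3],[18,-3,3],[6,-3,3],[6,21,3],[6,14,27],[6,-18,27],[-6,-18,27],[-6,14,27]])+blk
print("pred px in t2 crop",(proj(t,panel(v,C))-[331.5,217.5])*9.6)
print("pred (w)",(proj(t,panel(w,C))-[331.5,217.5])*9.6)
E
python3 m2.py
```

```text
[0 1 2 3 4 5 6 7 8] [ 0.541  -0.1479  0.1592]
[0 1 2 3] [ 0.5406 -0.1487  0.1617]
[4 5 6 7 8] [ 0.5411 -0.1471  0.1478]
[[-0.3724 -0.4365 -0.2258 -0.7102]
 [-0.5804  0.1365 -0.5364  0.3218]
 [ 0.2366  0.4206 -0.1974  0.4801]
 [ 0.1175 -1.0792 -0.2048 -1.4623]
 [ 0.2933 -0.0099  0.2308 -0.2024]
 [ 0.0352 -0.1069 -0.0758 -0.0926]
 [ 0.5655  0.6322  0.4023  0.6333]
 [-0.1083  0.4573 -0.2998  0.2336]
 [-0.2181 -0.3705 -0.2063 -0.4364]]
knob side -0.23 [0.2243] [ 0.5307 -1.5074]
knob side -0.26 [0.2286] [ 0.1414 -0.3902]
knob side -0.29 [0.2334] [-0.2603  0.697 ]
knob side -0.23 [0.216] [ 0.591  -1.6398]
knob side -0.26 [0.2201] [ 0.1936 -0.5226]
knob side -0.29 [0.2247] [-0.2153  0.565 ]
pred px in t2 crop [[228.1132 446.6969]
 [349.6511 476.2878]
 [369.3525 388.6913]
 [313.7685 375.3315]
 [306.4466 408.2009]
 [240.117  392.1807]
 [249.7066 407.8525]
 [339.4619 429.5711]
 [332.0111 462.8115]
 [242.3879 441.0187]]
pred (w) [[225.3088 445.0175]
 [346.5095 475.9559]
 [367.2051 388.6198]
 [311.7736 374.6416]
 [304.0789 407.4157]
 [237.9294 390.6578]
 [247.4385 406.5264]
 [336.9479 429.2425]
 [329.12   462.3842]
 [239.7444 439.5969]]
```

```bash
cat > plan.py <<'E'
from h import *
import sys
np.set_printoptions(precision=4,suppress=True)
v=np.load("valve.npy") ; TR=np.array([.4733,-.4159,.0638])
RP=R.from_euler("zy",[v[2],-np.pi/6])
def pw(p): return RP.apply(np.array(p)/1000.)+[v[0],v[1],.1]
RPt=R.from_matrix(np.c_[RP.apply([0,1,0]),RP.apply([1,0,0]),-RP.apply([0,0,1])])
rz=R.from_euler("z",TR[2]); RTt=rz*R.from_matrix(np.array([[0,1,0],[1,0,0],[0,0,-1.]]))
def tw(p): return rz.apply(np.array(p)/1000.)+[TR[0],TR[1],0]
def knob(sl,sd): return np.array([150*np.cos(sd)*np.sin(sl),150*np.sin(sd),150*np.cos(sd)*np.cos(sl)-90])
def go(pos,Rt):
    s=manip.get_state();q=rot(s["ee_rot"])
    rv=np.degrees((q.inv()*Rt).as_rotvec());d=np.array(pos)-s["position"]
    print("target",np.array(pos),"now",s["position"],"t",s["clock"],"F",s["contact_force"],"w",s["width"])
    print(" rotvec deg",rv,"rows",np.abs(rv).max()/7);print(" shift cur axes mm",q.inv().apply(d)*1000," in target axes",Rt.inv().apply(d)*1000)
E
python3 - <<'E'
from plan import *
go(pw([-20,-13,5]),RPt);go(pw([-20,-13,130]),RPt);go(pw([-20,-13,200]),RPt)
go(tw([14,-16,30+5]),RTt)
E
```

```text
target [ 0.5232 -0.1639  0.0955] now [ 0.1338 -0.5592  0.2313] t 0.55 F [0.4156 0.6409 0.0994] w 0.08553061725729642
 rotvec deg [-27.3854  18.2781 -83.5476] rows 11.935374786773666
 shift cur axes mm [ 470.701  -293.9403  135.8152]  in target axes [347.6627 328.6024 312.3415]
target [ 0.4607 -0.1639  0.2037] now [ 0.1338 -0.5592  0.2313] t 0.55 F [0.4156 0.6409 0.0994] w 0.08553061725729642
 rotvec deg [-27.3854  18.2781 -83.5476] rows 11.935374786773666
 shift cur axes mm [ 409.9168 -308.471    27.5602]  in target axes [347.6627 328.6024 187.3415]
target [ 0.4257 -0.1639  0.2644] now [ 0.1338 -0.5592  0.2313] t 0.55 F [0.4156 0.6409 0.0994] w 0.08553061725729642
 rotvec deg [-27.3854  18.2781 -83.5476] rows 11.935374786773666
 shift cur axes mm [ 375.8777 -316.6081  -33.0626]  in target axes [347.6627 328.6024 117.3415]
target [ 0.4883 -0.431   0.035 ] now [ 0.1338 -0.5592  0.2313] t 0.55 F [0.4156 0.6409 0.0994] w 0.08553061725729642
 rotvec deg [  0.0033   0.0014 -80.2062] rows 11.458022873581914
 shift cur axes mm [374.6411 -42.299  196.3141]  in target axes [105.4003 361.9911 196.31  ]
```

```bash
python3 -m pendant '[{"dz":-0.04,"hand":0.045},{"dz":-0.04},{"dx":0.02,"dy":-0.017}]'
python3 -m pendant '[{"dx":0.031,"dy":-0.026},{"dx":0.031,"dy":-0.026},{"dx":0.031,"dy":-0.026},{"dx":0.031,"dy":-0.026},{"dx":0.031,"dy":-0.026},{"dx":0.031,"dy":-0.026},{"dx":0.031,"dy":-0.026},{"dx":0.031,"dy":-0.026},{"dx":0.031,"dy":-0.026},{"dx":0.031,"dy":-0.026},{"dx":0.031,"dy":-0.026},{"dx":0.015,"dy":-0.012}]'
python3 -m pendant '[{"rx":-2.28,"ry":1.52,"rz":-6.96},{"rx":-2.28,"ry":1.52,"rz":-6.96},{"rx":-2.28,"ry":1.52,"rz":-6.96},{"rx":-2.28,"ry":1.52,"rz":-6.96},{"rx":-2.28,"ry":1.52,"rz":-6.96},{"rx":-2.28,"ry":1.52,"rz":-6.96},{"rx":-2.28,"ry":1.52,"rz":-6.96},{"rx":-2.28,"ry":1.52,"rz":-6.96},{"rx":-2.28,"ry":1.52,"rz":-6.96},{"rx":-2.28,"ry":1.52,"rz":-6.96},{"rx":-2.28,"ry":1.52,"rz":-6.96},{"rx":-2.28,"ry":1.52,"rz":-6.96}]'
python3 -m pendant '[{},{}]'
python3 - <<'E'
from plan import *
go(pw([-20,-13,100]),RPt)
print(manip.get_state()["qpos"])
E
```

```text
target [ 0.4757 -0.1639  0.1778] now [ 0.1338 -0.5592  0.2313] t 0.55 F [0.4156 0.6409 0.0994] w 0.08553061725729642
 rotvec deg [-27.3854  18.2781 -83.5476] rows 11.935374786773666
 shift cur axes mm [ 424.505  -304.9836   53.5414]  in target axes [347.6627 328.6024 217.3415]
[-1.457   0.2759  1.5049  0.      1.3607 -0.121 ]invalid input
invalid input
invalid input
invalid input
```

```bash
python3 -m pendant '[{"dx":0,"dy":0,"dz":-0.04,"rx":0,"ry":0,"rz":0,"hand":0.045}]'; python3 -m pendant '[{"dx":0,"dy":0,"dz":-0.04,"rx":0,"ry":0,"rz":0}]';python3 -m pendant --help
```

```text
clock: 0.63
position: [0.1331, -0.5536, 0.2633]
ee_rot: [-0.01, 0.993, 0.117, 0.0]
contact_force: [0.1, 0.0, -0.8]
width: 0.0757
gripper_force: 0.0invalid input
invalid input: not JSON, or not a number
```

```bash
python3 -m pendant '[{"dx":0,"dy":0,"dz":-0.04,"rx":0,"ry":0,"rz":0,"hand":0.045},{"dx":0.02,"dy":-0.017,"dz":0,"rx":0,"ry":0,"rz":0,"hand":0.045},{"dx":0.031,"dy":-0.026,"dz":0,"rx":0,"ry":0,"rz":0,"hand":0.045},{"dx":0.031,"dy":-0.026,"dz":0,"rx":0,"ry":0,"rz":0,"hand":0.045},{"dx":0.031,"dy":-0.026,"dz":0,"rx":0,"ry":0,"rz":0,"hand":0.045},{"dx":0.031,"dy":-0.026,"dz":0,"rx":0,"ry":0,"rz":0,"hand":0.045},{"dx":0.031,"dy":-0.026,"dz":0,"rx":0,"ry":0,"rz":0,"hand":0.045},{"dx":0.031,"dy":-0.026,"dz":0,"rx":0,"ry":0,"rz":0,"hand":0.045},{"dx":0.031,"dy":-0.026,"dz":0,"rx":0,"ry":0,"rz":0,"hand":0.045},{"dx":0.031,"dy":-0.026,"dz":0,"rx":0,"ry":0,"rz":0,"hand":0.045},{"dx":0.031,"dy":-0.026,"dz":0,"rx":0,"ry":0,"rz":0,"hand":0.045},{"dx":0.031,"dy":-0.026,"dz":0,"rx":0,"ry":0,"rz":0,"hand":0.045}]'
python3 -m pendant '[{"dx":0,"dy":0,"dz":0,"rx":-2.28,"ry":1.52,"rz":-6.96,"hand":0.045},{"dx":0,"dy":0,"dz":0,"rx":-2.28,"ry":1.52,"rz":-6.96,"hand":0.045},{"dx":0,"dy":0,"dz":0,"rx":-2.28,"ry":1.52,"rz":-6.96,"hand":0.045},{"dx":0,"dy":0,"dz":0,"rx":-2.28,"ry":1.52,"rz":-6.96,"hand":0.045},{"dx":0,"dy":0,"dz":0,"rx":-2.28,"ry":1.52,"rz":-6.96,"hand":0.045},{"dx":0,"dy":0,"dz":0,"rx":-2.28,"ry":1.52,"rz":-6.96,"hand":0.045},{"dx":0,"dy":0,"dz":0,"rx":-2.28,"ry":1.52,"rz":-6.96,"hand":0.045},{"dx":0,"dy":0,"dz":0,"rx":-2.28,"ry":1.52,"rz":-6.96,"hand":0.045},{"dx":0,"dy":0,"dz":0,"rx":-2.28,"ry":1.52,"rz":-6.96,"hand":0.045},{"dx":0,"dy":0,"dz":0,"rx":-2.28,"ry":1.52,"rz":-6.96,"hand":0.045},{"dx":0,"dy":0,"dz":0,"rx":-2.28,"ry":1.52,"rz":-6.96,"hand":0.045},{"dx":0,"dy":0,"dz":0,"rx":-2.28,"ry":1.52,"rz":-6.96,"hand":0.045}]'
python3 - <<'E'
from plan import *
go(pw([-20,-13,100]),RPt)
print(manip.get_state()["qpos"])
E
```

```text
clock: 1.63
position: [0.391, -0.2113, 0.3117]
ee_rot: [0.0, 0.993, 0.117, 0.0]
contact_force: [1.3, -1.3, 0.4]
width: 0.045
gripper_force: 0.0
clock: 2.63
position: [0.3899, -0.2125, 0.3115]
ee_rot: [0.188, 0.659, 0.71, 0.16]
contact_force: [-0.0, -0.0, 0.2]
width: 0.0447
gripper_force: 0.0
target [ 0.4757 -0.1639  0.1778] now [ 0.3899 -0.2125  0.3115] t 2.6333 F [-0.0078 -0.0471  0.1767] w 0.04466817156988087
 rotvec deg [-1.5348  1.0165 -4.5162] rows 0.6451769766804389
 shift cur axes mm [ 50.817   15.3912 157.4387]  in target axes [ 46.8123  15.0043 158.7126]
[-0.9958 -0.1882  1.9121  0.4418  1.1502 -1.1986]
```

```bash
python3 -m pendant '[{"dx":0,"dy":0,"dz":0,"rx":-1.53,"ry":1.02,"rz":-4.52,"hand":0.045},{"dx":0.0117,"dy":0.0037,"dz":0.039,"rx":0,"ry":0,"rz":0,"hand":0.045},{"dx":0.0117,"dy":0.0037,"dz":0.039,"rx":0,"ry":0,"rz":0,"hand":0.045},{"dx":0.0117,"dy":0.0037,"dz":0.039,"rx":0,"ry":0,"rz":0,"hand":0.045},{"dx":0.0117,"dy":0.0037,"dz":0.039,"rx":0,"ry":0,"rz":0,"hand":0.045},{"dx":0,"dy":0,"dz":0,"rx":0,"ry":0,"rz":0,"hand":0.045}]'
python3 - <<'E'
from plan import *
go(pw([-20,-13,5]),RPt)
t=manip.get_image("top");s=manip.get_image("scene")
a=cv2.resize(t["frame"][215:295,325:405],None,fx=5,fy=5,interpolation=cv2.INTER_CUBIC)
b=cv2.resize(s["frame"][190:255,290:355],(400,400),interpolation=cv2.INTER_CUBIC)
cv2.imwrite("pics/c1.png",np.hstack([a,b])[:,:,::-1])
E
```

```text
clock: 3.13
position: [0.4728, -0.1596, 0.1731]
ee_rot: [0.189, 0.629, 0.735, 0.168]
contact_force: [-0.3, 0.5, -1.3]
width: 0.0455
gripper_force: 0.0
target [ 0.5232 -0.1639  0.0955] now [ 0.4728 -0.1596  0.1731] t 3.1333 F [-0.3035  0.4794 -1.2785] w 0.04545491006193933
 rotvec deg [-0.5797 -0.6309 -0.3846] rows 0.09013144215849962
 shift cur axes mm [-6.0263  5.0821 92.3382]  in target axes [-5.0397  4.1101 92.4457]
```

View pics/c1.png

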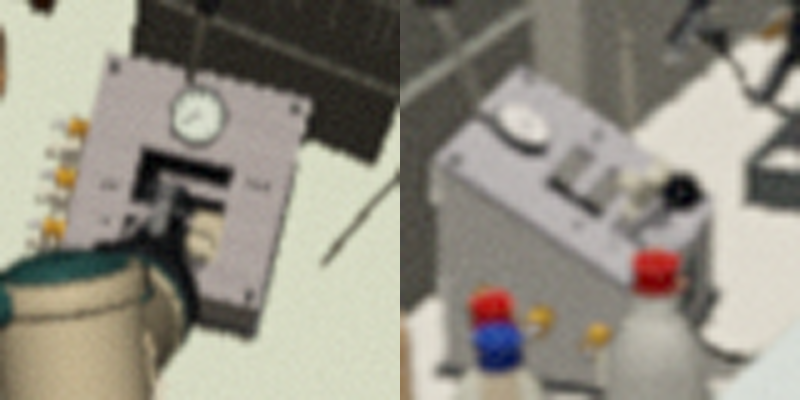

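The top crop shows the gripper over the block. In the scene crop its black tips appear at the upper right, above the knob at (683,190).

```bash
python3 -m pendant '[{"dx":-0.0055,"dy":0.0045,"dz":0.02,"rx":-0.6,"ry":-0.6,"rz":-0.4,"hand":0.045},{"dx":0,"dy":0,"dz":0.03,"rx":0,"ry":0,"rz":0,"hand":0.045},{"dx":0,"dy":0,"dz":0,"rx":0,"ry":0,"rz":0,"hand":0.045},{"dx":0,"dy":0,"dz":0,"rx":0,"ry":0,"rz":0,"hand":0.045}]'
python3 - <<'E'
from plan import *
go(pw([-20,-13,5]),RPt)
s=manip.get_image("scene");t=manip.get_image("top")
p=manip.get_state()["position"];print(proj(s,p),proj(t,p),proj(t,pw([-20,-13,27])),proj(s,pw([[-20,3,27],[-20,-29,27]])))
a=cv2.resize(t["frame"][225:275,340:390],None,fx=8,fy=8,interpolation=cv2.INTER_CUBIC)
b=cv2.resize(s["frame"][195:245,305:355],None,fx=8,fy=8,interpolation=cv2.INTER_CUBIC)
cv2.imwrite("pics/c2.png",np.hstack([a,b])[:,:,::-1])
E
```

```text
clock: 3.57
position: [0.5045, -0.1704, 0.1399]
ee_rot: [0.204, 0.626, 0.733, 0.168]
contact_force: [0.6, -0.6, 0.9]
width: 0.0447
gripper_force: 0.0
target [ 0.5232 -0.1639  0.0955] now [ 0.5045 -0.1704  0.1399] t 3.5667 F [ 0.6218 -0.5683  0.9328] w 0.044684234170511476
 rotvec deg [0.5009 0.6353 0.0204] rows 0.09075228302295323
 shift cur axes mm [ 7.9274 -5.2727 47.6652]  in target axes [ 7.3963 -4.8582 47.7945]
[[333.703  208.8018]] [[363.3731 263.1491]] [[361.7939 262.8445]] [[329.6652 217.8991]
 [332.4826 213.7833]]
```

View pics/c2.png

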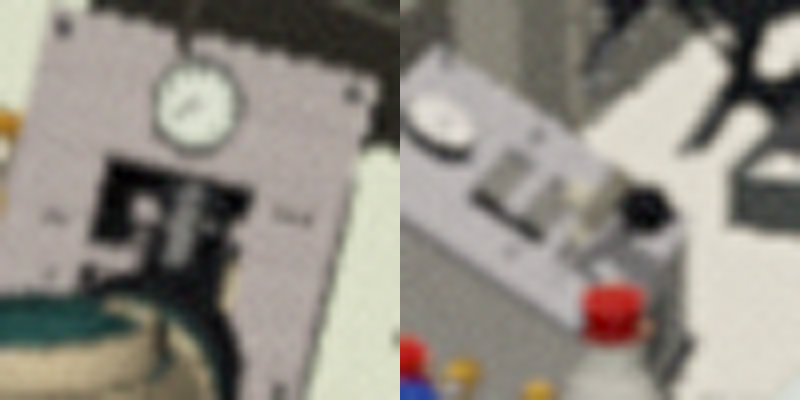

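In the scene crop the two fingers (about (600,60) and (690,140)) straddle the tab line, and their midpoint matches the computed TCP.

```bash
python3 -m pendant '[{"dx":0,"dy":0,"dz":0,"rx":0,"ry":0,"rz":0,"hand":0.045},{"dx":0,"dy":0,"dz":0,"rx":0,"ry":0,"rz":0,"hand":0.045}]'
python3 - <<'E'
from plan import *
go(pw([-20,-13,5]),RPt)
E
```

```text
clock: 3.83
position: [0.5044, -0.1703, 0.1409]
ee_rot: [0.205, 0.626, 0.733, 0.168]
contact_force: [-0.5, -1.0, -0.0]
width: 0.0451
gripper_force: 0.0
target [ 0.5232 -0.1639  0.0955] now [ 0.5044 -0.1703  0.1409] t 3.8333 F [-0.5381 -1.0435 -0.0005] w 0.045090774422913475
 rotvec deg [0.5947 0.7435 0.0638] rows 0.10621891724559816
 shift cur axes mm [ 8.006  -5.7715 48.5425]  in target axes [ 7.3689 -5.2754 48.6995]
```

```bash
python3 -m pendant '[{"dx":0.008,"dy":-0.0058,"dz":0,"rx":0.6,"ry":0.75,"rz":0.06,"hand":0.045},{"dx":0,"dy":0,"dz":0,"rx":0,"ry":0,"rz":0,"hand":0.045},{"dx":0,"dy":0,"dz":0.02,"rx":0,"ry":0,"rz":0,"hand":0.045},{"dx":0,"dy":0,"dz":0.02,"rx":0,"ry":0,"rz":0,"hand":0.045},{"dx":0,"dy":0,"dz":0,"rx":0,"ry":0,"rz":0,"hand":0.045},{"dx":0,"dy":0,"dz":0,"rx":0,"ry":0,"rz":0,"hand":0.045}]'
python3 - <<'E'
from plan import *
go(pw([-20,-13,5]),RPt)
E
```

```text
clock: 4.33
position: [0.5176, -0.1617, 0.1]
ee_rot: [0.194, 0.627, 0.736, 0.168]
contact_force: [0.1, 0.5, -0.4]
width: 0.0448
gripper_force: 0.0
target [ 0.5232 -0.1639  0.0955] now [ 0.5176 -0.1617  0.1   ] t 4.3333 F [ 0.1315  0.5204 -0.3977] w 0.04479151874291624
 rotvec deg [-0.2195 -0.2713 -0.0386] rows 0.0387604651263983
 shift cur axes mm [-2.5889  2.2359  6.7094]  in target axes [-2.5585  2.2085  6.7301]
```

```bash
python3 -m pendant '[{"dx":-0.0022,"dy":0.002,"dz":0.006,"rx":-0.15,"ry":-0.2,"rz":0,"hand":0.045},{"dx":0,"dy":0,"dz":0,"rx":0,"ry":0,"rz":0,"hand":0.045},{"dx":0,"dy":0,"dz":0,"rx":0,"ry":0,"rz":0,"hand":0.045}]'
python3 - <<'E'
from plan import *
go(pw([-20,-13,5]),RPt)
E
```

```text
clock: 4.58
position: [0.5233, -0.1646, 0.0973]
ee_rot: [0.198, 0.627, 0.735, 0.168]
contact_force: [0.5, 0.5, -0.6]
width: 0.0451
gripper_force: 0.0
target [ 0.5232 -0.1639  0.0955] now [ 0.5233 -0.1646  0.0973] t 4.5833 F [ 0.4777  0.5063 -0.6117] w 0.0451216704497641
 rotvec deg [ 0.063   0.0888 -0.0091] rows 0.012678786331041964
 shift cur axes mm [ 0.8164 -0.8878  1.4918]  in target axes [ 0.8143 -0.886   1.4941]
```

```bash
python3 -m pendant '[{"dx":0.0006,"dy":-0.0007,"dz":0.001,"rx":0,"ry":0,"rz":0,"hand":0.025},{"dx":0,"dy":0,"dz":0,"rx":0,"ry":0,"rz":0,"hand":0.016},{"dx":0,"dy":0,"dz":0,"rx":0,"ry":0,"rz":0,"hand":0.008},{"dx":0,"dy":0,"dz":0,"rx":0,"ry":0,"rz":0,"hand":0.0},{"dx":0,"dy":0,"dz":0,"rx":0,"ry":0,"rz":0,"hand":0.0},{"dx":0,"dy":0,"dz":0,"rx":0,"ry":0,"rz":0,"hand":0.0},{"dx":0,"dy":0,"dz":0,"rx":0,"ry":0,"rz":0,"hand":0.0}]' 60
python3 - <<'E'
from plan import *
go(pw([-20,-13,5]),RPt);s=manip.get_state();print(s["gripper_force"],s["moment"])
E
```

```text
clock: 5.17
position: [0.5223, -0.1638, 0.0956]
ee_rot: [0.197, 0.627, 0.735, 0.167]
contact_force: [-5.3, -0.6, 4.0]
width: 0.0109
gripper_force: 58.7
target [ 0.5232 -0.1639  0.0955] now [ 0.5223 -0.1638  0.0956] t 5.1667 F [-5.2717 -0.5828  4.0353] w 0.010874594038358634
 rotvec deg [0.0012 0.07   0.0058] rows 0.010001461354475034
 shift cur axes mm [-0.1596  0.695   0.4932]  in target axes [-0.1601  0.695   0.493 ]
58.66276681423187 [-0.121   0.6987 -0.0076]
```

```bash
python3 -m pendant '[{"dx":0,"dy":0,"dz":-0.006,"rx":0,"ry":0,"rz":0,"hand":0.0},{"dx":0,"dy":0,"dz":-0.012,"rx":0,"ry":0,"rz":0,"hand":0.0},{"dx":0,"dy":0,"dz":-0.02,"rx":0,"ry":0,"rz":0,"hand":0.0},{"dx":0,"dy":0,"dz":-0.03,"rx":0,"ry":0,"rz":0,"hand":0.0},{"dx":0,"dy":0,"dz":-0.04,"rx":0,"ry":0,"rz":0,"hand":0.0},{"dx":0,"dy":0,"dz":-0.04,"rx":0,"ry":0,"rz":0,"hand":0.0},{"dx":0,"dy":0,"dz":0,"rx":0,"ry":0,"rz":0,"hand":0.0},{"dx":0,"dy":0,"dz":0,"rx":0,"ry":0,"rz":0,"hand":0.0}]'
python3 - <<'E'
from plan import *
# block origin in tool frame nominal: tab centre y offset -2 => origin at tool x +2
go(tw([14,-16,30+5+110]),RTt)
print(manip.get_state()["qpos"])
E
```

```text
clock: 5.83
position: [0.4489, -0.1647, 0.2264]
ee_rot: [0.2, 0.626, 0.734, 0.167]
contact_force: [0.8, 0.4, -1.3]
width: 0.0105
gripper_force: 58.7
target [ 0.4883 -0.431   0.145 ] now [ 0.4489 -0.1647  0.2264] t 5.8333 F [ 0.8091  0.4137 -1.3154] w 0.010480461590397313
 rotvec deg [30.0513  3.6714  5.3002] rows 4.293042758103714
 shift cur axes mm [-261.2948  -49.2685   91.5113]  in target axes [-268.2494   22.2882   81.3768]
[-0.7753 -0.0941  2.0729  0.4936  0.8279 -1.2102]
```

```bash
python3 -m pendant '[{"dx":0,"dy":0,"dz":0,"rx":6.01,"ry":0.73,"rz":1.06,"hand":0.0},{"dx":0,"dy":0,"dz":0,"rx":6.01,"ry":0.73,"rz":1.06,"hand":0.0},{"dx":0,"dy":0,"dz":0,"rx":6.01,"ry":0.73,"rz":1.06,"hand":0.0},{"dx":0,"dy":0,"dz":0,"rx":6.01,"ry":0.73,"rz":1.06,"hand":0.0},{"dx":0,"dy":0,"dz":0,"rx":6.01,"ry":0.73,"rz":1.06,"hand":0.0}]'
python3 -m pendant '[{"dx":-0.0335,"dy":0.0028,"dz":0,"rx":0,"ry":0,"rz":0,"hand":0.0},{"dx":-0.0335,"dy":0.0028,"dz":0,"rx":0,"ry":0,"rz":0,"hand":0.0},{"dx":-0.0335,"dy":0.0028,"dz":0,"rx":0,"ry":0,"rz":0,"hand":0.0},{"dx":-0.0335,"dy":0.0028,"dz":0,"rx":0,"ry":0,"rz":0,"hand":0.0},{"dx":-0.0335,"dy":0.0028,"dz":0.01,"rx":0,"ry":0,"rz":0,"hand":0.0},{"dx":-0.0335,"dy":0.0028,"dz":0.02,"rx":0,"ry":0,"rz":0,"hand":0.0},{"dx":-0.0335,"dy":0.0028,"dz":0.03,"rx":0,"ry":0,"rz":0,"hand":0.0},{"dx":-0.0335,"dy":0.0028,"dz":0.02,"rx":0,"ry":0,"rz":0,"hand":0.0},{"dx":0,"dy":0,"dz":0,"rx":0,"ry":0,"rz":0,"hand":0.0},{"dx":0,"dy":0,"dz":0,"rx":0,"ry":0,"rz":0,"hand":0.0},{"dx":0,"dy":0,"dz":0,"rx":0,"ry":0,"rz":0,"hand":0.0}]'
python3 - <<'E'
from plan import *
go(tw([14,-16,30+5]),RTt)
print(manip.get_state()["qpos"])
s=manip.get_image("scene");t=manip.get_image("top")
p=manip.get_state()["position"];print(proj(s,p),proj(t,p))
a=cv2.resize(t["frame"][275:345,390:460],(400,400),interpolation=cv2.INTER_CUBIC)
b=cv2.resize(s["frame"][170:240,320:390],(400,400),interpolation=cv2.INTER_CUBIC)
cv2.imwrite("pics/c3.png",np.hstack([a,b])[:,:,::-1])
E
```

```text
clock: 6.25
position: [0.4489, -0.1628, 0.2226]
ee_rot: [-0.002, 0.683, 0.73, 0.001]
contact_force: [0.3, 0.3, -1.5]
width: 0.0107
gripper_force: 58.7
clock: 7.17
position: [0.4892, -0.4253, 0.1427]
ee_rot: [-0.002, 0.683, 0.731, 0.004]
contact_force: [-0.3, 0.1, -0.1]
width: 0.0106
gripper_force: 58.9
target [ 0.4883 -0.431   0.035 ] now [ 0.4892 -0.4253  0.1427] t 7.1667 F [-0.3032  0.1402 -0.1256] w 0.010614400156675419
 rotvec deg [ 0.1968 -0.4614  0.2091] rows 0.06591085127718087
 shift cur axes mm [ -6.4837  -1.6231 107.6297]  in target axes [ -5.622   -1.2313 107.6833]
[-0.8273  0.4423  1.4721  0.0082  1.2313 -0.8975]
[[365.1003 185.5152]] [[435.4327 297.4929]]
```

View pics/c3.png

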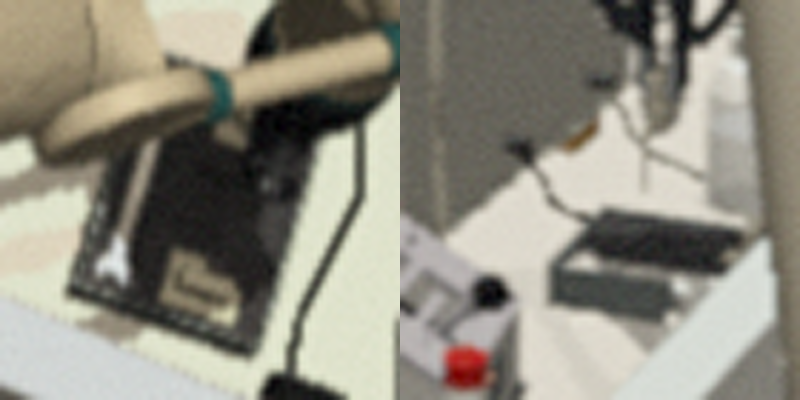

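The scene crop shows the off-white block hanging in the fingers at about (655,100), above the tray. The arm hides the cutout in the top view.

```bash
python3 -m pendant '[{"dx":-0.0055,"dy":-0.0012,"dz":0.03,"rx":0.2,"ry":-0.4,"rz":0.2,"hand":0.0},{"dx":0,"dy":0,"dz":0.03,"rx":0,"ry":0,"rz":0,"hand":0.0},{"dx":0,"dy":0,"dz":0.02,"rx":0,"ry":0,"rz":0,"hand":0.0},{"dx":0,"dy":0,"dz":0,"rx":0,"ry":0,"rz":0,"hand":0.0},{"dx":0,"dy":0,"dz":0,"rx":0,"ry":0,"rz":0,"hand":0.0},{"dx":0,"dy":0,"dz":0,"rx":0,"ry":0,"rz":0,"hand":0.0}]'
python3 - <<'E'
from plan import *
go(tw([14,-16,30+5]),RTt)
F=np.load("avg.npy").mean(2);t=manip.get_image("top")
L=np.array([[-12,22.5],[-12,-21],[17.5,-21],[17.5,-5],[4,-5],[4,22.5]])+[14,-14]
q=proj(t,np.array([tw([*p,30]) for p in L]));print(q)
x,y=420,296;np.set_printoptions(linewidth=200);print(F[y:y+20,x:x+26].astype(int))
E
```

```text
clock: 7.77
position: [0.49, -0.4323, 0.0669]
ee_rot: [0.003, 0.684, 0.73, -0.0]
contact_force: [0.5, -0.3, -0.1]
width: 0.0107
gripper_force: 58.8
target [ 0.4883 -0.431   0.035 ] now [ 0.49   -0.4323  0.0669] t 7.7667 F [ 0.4548 -0.3138 -0.1043] w 0.01068158903206345
 rotvec deg [0.2503 0.3088 0.0576] rows 0.0441207542340589
 shift cur axes mm [ 1.6217 -1.7645 31.8645]  in target axes [ 1.4482 -1.6268 31.8802]
[[422.326  307.7976]
 [434.6873 312.1477]
 [437.1191 304.142 ]
 [432.585  302.5556]
 [431.4658 306.2015]
 [423.6786 303.4697]]
[[ 55  44  55  59  61  62  61  62  61  60  61  59  60  62  62  61  60  61  61  59  61  58  60  59  60  57]
 [ 52  52  58  63  61  61  62  60  61  61  61  60  61  59  61  58  61  60  60  61  59  59  57  60  57  62]
 [ 45  56  61  60  61  59  61  62  61  63  61  61  62  60  58  60  61  59  60  62  60  58  61  58  56  66]
 [ 45  57  61  62  62  61  60  61  61  61  60  62  60  62  60  61  61  61  62  61  59  59  58  59  57  80]
 [ 51  57  60  61  61  62  62  62  61  62  62  62  61  60  60  62  61  62  59  60  59  59  57  57  62 110]
 [ 58  60  61  60  62 
[... 883 characters left out ...]
  62  59  59  49  42  56  61  61  59  55  73 138 194 208]
 [ 63  61  63  63  63  62  62  58  60  61  62  63  62  62  57  40  47  59  61  62  58  66 102 150 197 207]
 [ 62  63  62  63  63  61  63  61  61  64  62  63  63  61  56  42  54  60  62  61  59  76 137 181 204 209]
 [ 61  62  61  63  62  62  64  61  62  62  62  61  61  61  55  52  59  62  61  60  57  80 146 196 209 208]
 [ 61  63  61  61  61  61  63  60  62  62  63  61  61  62  61  61  62  59  61  60  62  94 153 199 210 207]
 [ 63  63  64  63  63  63  60  63  63  64  62  62  60  63  62  61  63  62  60  57  68 122 177 205 207 208]
 [ 63  63  62  63  62  62  62  61  64  62  62  62  65  63  63  62  62  60  63  55  65 137 196 207 207 207]]
```

```bash
python3 -m pendant '[{"dx":0.0012,"dy":-0.0015,"dz":0.006,"rx":0.2,"ry":0.2,"rz":0.05,"hand":0.0},{"dx":0,"dy":0,"dz":0.005,"rx":0,"ry":0,"rz":0,"hand":0.0},{"dx":0,"dy":0,"dz":0,"rx":0,"ry":0,"rz":0,"hand":0.0},{"dx":0,"dy":0,"dz":0,"rx":0,"ry":0,"rz":0,"hand":0.0},{"dx":0,"dy":0,"dz":0,"rx":0,"ry":0,"rz":0,"hand":0.0}]'
python3 - <<'E'
from plan import *
go(tw([14,-16,30+5]),RTt)
E
```

```text
clock: 8.23
position: [0.4873, -0.431, 0.0537]
ee_rot: [-0.001, 0.684, 0.729, -0.0]
contact_force: [-0.4, 0.5, -1.3]
width: 0.0107
gripper_force: 58.8
target [ 0.4883 -0.431   0.035 ] now [ 0.4873 -0.431   0.0537] t 8.2333 F [-0.4342  0.5308 -1.3118] w 0.010676396251960289
 rotvec deg [-0.0798 -0.0452 -0.0414] rows 0.011395242865221441
 shift cur axes mm [-0.0864  1.0516 18.691 ]  in target axes [-0.0725  1.0255 18.6925]
```

Now descending to just above the ribs, in two small calls.

```bash
python3 -m pendant '[{"dx":0,"dy":0.0008,"dz":0.002,"rx":0,"ry":0,"rz":0,"hand":0.0},{"dx":0,"dy":0,"dz":0.002,"rx":0,"ry":0,"rz":0,"hand":0.0},{"dx":0,"dy":0,"dz":0,"rx":0,"ry":0,"rz":0,"hand":0.0}]'
python3 -m pendant '[{"dx":0,"dy":0,"dz":0.002,"rx":0,"ry":0,"rz":0,"hand":0.0},{"dx":0,"dy":0,"dz":0,"rx":0,"ry":0,"rz":0,"hand":0.0}]'
python3 -m pendant '[{"dx":0,"dy":0,"dz":0.002,"rx":0,"ry":0,"rz":0,"hand":0.0},{"dx":0,"dy":0,"dz":0,"rx":0,"ry":0,"rz":0,"hand":0.0}]'
```

```text
clock: 8.48
position: [0.4886, -0.4319, 0.0499]
ee_rot: [0.0, 0.684, 0.729, -0.001]
contact_force: [-0.1, -1.9, 0.2]
width: 0.0105
gripper_force: 59.0
clock: 8.65
position: [0.4887, -0.4323, 0.048]
ee_rot: [0.001, 0.684, 0.729, -0.001]
contact_force: [1.3, -3.1, -0.3]
width: 0.0105
gripper_force: 59.2
clock: 8.82
position: [0.4887, -0.4328, 0.046]
ee_rot: [0.001, 0.684, 0.729, -0.001]
contact_force: [1.3, -6.4, 1.0]
width: 0.0105
gripper_force: 59.0
```

```bash
python3 -m pendant '[{"dx":-0.0015,"dy":0,"dz":0.001,"rx":0,"ry":0,"rz":0,"hand":0.0},{"dx":0,"dy":0,"dz":0.002,"rx":0,"ry":0,"rz":0,"hand":0.0},{"dx":0,"dy":0,"dz":0,"rx":0,"ry":0,"rz":0,"hand":0.0}]'
python3 -m pendant '[{"dx":0,"dy":0,"dz":0.002,"rx":0,"ry":0,"rz":0,"hand":0.0},{"dx":0,"dy":0,"dz":0,"rx":0,"ry":0,"rz":0,"hand":0.0}]'
```

```text
clock: 9.07
position: [0.488, -0.4331, 0.0425]
ee_rot: [-0.0, 0.684, 0.729, -0.001]
contact_force: [-0.5, -6.0, 1.9]
width: 0.0106
gripper_force: 59.1
clock: 9.23
position: [0.488, -0.4331, 0.0408]
ee_rot: [-0.0, 0.684, 0.729, -0.001]
contact_force: [-0.8, -4.4, 2.8]
width: 0.0107
gripper_force: 59.5
```

```bash
python3 -m pendant '[{"dx":-0.001,"dy":0,"dz":0.002,"rx":0,"ry":0,"rz":0,"hand":0.0},{"dx":0,"dy":0,"dz":0.001,"rx":0,"ry":0,"rz":0,"hand":0.0},{"dx":0,"dy":0,"dz":0,"rx":0,"ry":0,"rz":0,"hand":0.0}]' 80
python3 -m pendant '[{"dx":0,"dy":0,"dz":0.002,"rx":0,"ry":0,"rz":0,"hand":0.0},{"dx":0,"dy":0,"dz":0,"rx":0,"ry":0,"rz":0,"hand":0.0}]'
python3 -m pendant '[{"dx":0,"dy":0,"dz":0.001,"rx":0,"ry":0,"rz":0,"hand":0.0},{"dx":0,"dy":0,"dz":0,"rx":0,"ry":0,"rz":0,"hand":0.0}]'
```

```text
clock: 9.48
position: [0.4881, -0.4332, 0.0376]
ee_rot: [-0.001, 0.684, 0.729, -0.0]
contact_force: [-1.0, -3.3, 4.4]
width: 0.0104
gripper_force: 81.5
clock: 9.65
position: [0.4882, -0.4331, 0.0365]
ee_rot: [-0.001, 0.684, 0.729, -0.0]
contact_force: [-1.8, -2.4, 8.7]
width: 0.0102
gripper_force: 82.3
clock: 9.82
position: [0.4882, -0.4331, 0.0365]
ee_rot: [-0.001, 0.684, 0.729, -0.0]
contact_force: [-2.6, 0.3, 13.4]
width: 0.0103
gripper_force: 83.0
```

```bash
python3 -m pendant '[{"dx":0,"dy":0,"dz":0.0015,"rx":0,"ry":0,"rz":0,"hand":0.0},{"dx":0,"dy":0,"dz":0,"rx":0,"ry":0,"rz":0,"hand":0.0},{"dx":0,"dy":0,"dz":0,"rx":0,"ry":0,"rz":0,"hand":0.0}]' 100
python3 -m pendant '[{"dx":0,"dy":0,"dz":0.001,"rx":0,"ry":0,"rz":0,"hand":0.0},{"dx":0,"dy":0,"dz":0,"rx":0,"ry":0,"rz":0,"hand":0.0},{"dx":0,"dy":0,"dz":0,"rx":0,"ry":0,"rz":0,"hand":0.0}]'
```

```text
clock: 10.07
position: [0.4882, -0.4331, 0.0364]
ee_rot: [-0.0, 0.684, 0.729, -0.0]
contact_force: [-4.9, 1.8, 19.4]
width: 0.0101
gripper_force: 100.0
clock: 10.32
position: [0.4883, -0.4331, 0.0363]
ee_rot: [0.0, 0.684, 0.729, -0.0]
contact_force: [-5.4, 2.5, 25.6]
width: 0.0098
gripper_force: 100.6
```

```bash
python3 -m pendant '[{"dx":0,"dy":0,"dz":-0.003,"rx":0,"ry":0,"rz":0,"hand":0.01},{"dx":0,"dy":0,"dz":0,"rx":0,"ry":0,"rz":0,"hand":0.035},{"dx":0,"dy":0,"dz":0,"rx":0,"ry":0,"rz":0,"hand":0.035},{"dx":0,"dy":0,"dz":0,"rx":0,"ry":0,"rz":0,"hand":0.035},{"dx":0,"dy":0,"dz":0,"rx":0,"ry":0,"rz":0,"hand":0.035},{"dx":0,"dy":0,"dz":-0.02,"rx":0,"ry":0,"rz":0,"hand":0.035},{"dx":0,"dy":0,"dz":-0.02,"rx":0,"ry":0,"rz":0,"hand":0.0},{"dx":0,"dy":0,"dz":0,"rx":0,"ry":0,"rz":0,"hand":0.0},{"dx":0,"dy":0,"dz":0,"rx":0,"ry":0,"rz":0,"hand":0.0},{"dx":0,"dy":0,"dz":0,"rx":0,"ry":0,"rz":0,"hand":0.0},{"dx":0,"dy":0,"dz":0,"rx":0,"ry":0,"rz":0,"hand":0.0}]' 30
```

```text
clock: 11.23
position: [0.4875, -0.4324, 0.0736]
ee_rot: [-0.002, 0.684, 0.729, -0.0]
contact_force: [0.5, 0.1, -0.7]
width: -0.0002
gripper_force: 0.0
```

Probe the tab's top with closed fingers (expect contact at z 0.057).

```bash
python3 -m pendant '[{"dx":0,"dy":0,"dz":0.012,"rx":0,"ry":0,"rz":0,"hand":0.0},{"dx":0,"dy":0,"dz":0.003,"rx":0,"ry":0,"rz":0,"hand":0.0},{"dx":0,"dy":0,"dz":0,"rx":0,"ry":0,"rz":0,"hand":0.0},{"dx":0,"dy":0,"dz":0,"rx":0,"ry":0,"rz":0,"hand":0.0}]'
python3 -m pendant '[{"dx":0,"dy":0,"dz":0.002,"rx":0,"ry":0,"rz":0,"hand":0.0},{"dx":0,"dy":0,"dz":0,"rx":0,"ry":0,"rz":0,"hand":0.0},{"dx":0,"dy":0,"dz":0,"rx":0,"ry":0,"rz":0,"hand":0.0}]'
python3 -m pendant '[{"dx":0,"dy":0,"dz":0.002,"rx":0,"ry":0,"rz":0,"hand":0.0},{"dx":0,"dy":0,"dz":0,"rx":0,"ry":0,"rz":0,"hand":0.0},{"dx":0,"dy":0,"dz":0,"rx":0,"ry":0,"rz":0,"hand":0.0}]'
```

```text
clock: 11.57
position: [0.4877, -0.433, 0.059]
ee_rot: [-0.002, 0.684, 0.729, -0.0]
contact_force: [-0.2, 0.1, -0.4]
width: -0.0001
gripper_force: 0.0
clock: 11.82
position: [0.4881, -0.4335, 0.058]
ee_rot: [-0.001, 0.684, 0.729, -0.0]
contact_force: [0.4, -0.3, -1.2]
width: -0.0002
gripper_force: 0.0
clock: 12.07
position: [0.4884, -0.4331, 0.057]
ee_rot: [-0.001, 0.684, 0.729, -0.0]
contact_force: [-0.9, 0.7, 5.6]
width: -0.0001
gripper_force: 2.6
```

```bash
python3 -m pendant '[{"dx":0,"dy":0,"dz":0.0015,"rx":0,"ry":0,"rz":0,"hand":0.0},{"dx":0,"dy":0,"dz":0,"rx":0,"ry":0,"rz":0,"hand":0.0},{"dx":0,"dy":0,"dz":0,"rx":0,"ry":0,"rz":0,"hand":0.0}]'
python3 -m pendant '[{"dx":0,"dy":0,"dz":-0.03,"rx":0,"ry":0,"rz":0,"hand":0.0},{"dx":0,"dy":0,"dz":-0.04,"rx":0,"ry":0,"rz":0,"hand":0.05},{"dx":0,"dy":0,"dz":-0.04,"rx":0,"ry":0,"rz":0,"hand":0.05},{"dx":0,"dy":0,"dz":-0.04,"rx":0,"ry":0,"rz":0,"hand":0.05},{"dx":0,"dy":0,"dz":-0.04,"rx":0,"ry":0,"rz":0,"hand":0.05},{"dx":0,"dy":0,"dz":0,"rx":0,"ry":0,"rz":0,"hand":0.05},{"dx":0,"dy":0,"dz":0,"rx":0,"ry":0,"rz":0,"hand":0.05},{"dx":0,"dy":0,"dz":0,"rx":0,"ry":0,"rz":0,"hand":0.05}]'
python3 - <<'E'
from plan import *
k=knob(-.26,.23);print(k)
go(pw(k+[0,0,61]),RPt)
E
```

```text
clock: 12.32
position: [0.4885, -0.4332, 0.057]
ee_rot: [-0.0, 0.684, 0.729, -0.0]
contact_force: [-2.0, 3.5, 12.5]
width: -0.0001
gripper_force: 6.1
clock: 12.98
position: [0.4882, -0.4333, 0.2442]
ee_rot: [-0.001, 0.684, 0.729, -0.0]
contact_force: [-0.2, 0.5, -0.2]
width: 0.05
gripper_force: 0.0
[-37.5466  34.1966  51.1412]
target [ 0.4481 -0.1201  0.1759] now [ 0.4882 -0.4333  0.2442] t 12.9833 F [-0.1644  0.4566 -0.2323] w 0.04997066172424119
 rotvec deg [-29.9277  -3.3914  -5.3909] rows 4.275389071229492
 shift cur axes mm [315.0409 -20.091   68.7136]  in target axes [320.1643 -18.3426  39.1712]
```

```bash
python3 -m pendant '[{"dx":0.035,"dy":-0.0022,"dz":0,"rx":0,"ry":0,"rz":0,"hand":0.05},{"dx":0.035,"dy":-0.0022,"dz":0,"rx":0,"ry":0,"rz":0,"hand":0.05},{"dx":0.035,"dy":-0.0022,"dz":0,"rx":0,"ry":0,"rz":0,"hand":0.05},{"dx":0.035,"dy":-0.0022,"dz":0,"rx":0,"ry":0,"rz":0,"hand":0.05},{"dx":0.035,"dy":-0.0022,"dz":0,"rx":0,"ry":0,"rz":0,"hand":0.05},{"dx":0.035,"dy":-0.0022,"dz":0,"rx":0,"ry":0,"rz":0,"hand":0.05},{"dx":0.035,"dy":-0.0022,"dz":0,"rx":0,"ry":0,"rz":0,"hand":0.05},{"dx":0.035,"dy":-0.0022,"dz":0,"rx":0,"ry":0,"rz":0,"hand":0.05},{"dx":0.035,"dy":-0.0022,"dz":0,"rx":0,"ry":0,"rz":0,"hand":0.05}]'
python3 -m pendant '[{"dx":0,"dy":0,"dz":0,"rx":-6,"ry":-0.68,"rz":-1.08,"hand":0.05},{"dx":0,"dy":0,"dz":0,"rx":-6,"ry":-0.68,"rz":-1.08,"hand":0.05},{"dx":0,"dy":0,"dz":0,"rx":-6,"ry":-0.68,"rz":-1.08,"hand":0.05},{"dx":0,"dy":0,"dz":0,"rx":-6,"ry":-0.68,"rz":-1.08,"hand":0.05},{"dx":0,"dy":0,"dz":0,"rx":-6,"ry":-0.68,"rz":-1.08,"hand":0.05},{"dx":0,"dy":0,"dz":0,"rx":0,"ry":0,"rz":0,"hand":0.05},{"dx":0,"dy":0,"dz":0,"rx":0,"ry":0,"rz":0,"hand":0.05},{"dx":0,"dy":0,"dz":0,"rx":0,"ry":0,"rz":0,"hand":0.05}]'
python3 - <<'E'
from plan import *
k=knob(-.26,.23)
go(pw(k+[0,0,-19]),RPt)
t=manip.get_image("top");s=manip.get_image("scene")
a=cv2.resize(t["frame"][225:345,330:450],(400,400),interpolation=cv2.INTER_CUBIC)
b=cv2.resize(s["frame"][175:245,310:380],(400,400),interpolation=cv2.INTER_CUBIC)
cv2.imwrite("pics/c4.png",np.hstack([a,b])[:,:,::-1])
E
```

```text
clock: 13.73
position: [0.4471, -0.1183, 0.2426]
ee_rot: [-0.003, 0.685, 0.729, -0.001]
contact_force: [0.8, 1.2, -0.1]
width: 0.0501
gripper_force: 0.0
clock: 14.4
position: [0.4494, -0.1211, 0.2449]
ee_rot: [0.197, 0.627, 0.735, 0.168]
contact_force: [0.5, -0.5, 0.2]
width: 0.0499
gripper_force: 0.0
target [ 0.4881 -0.1201  0.1066] now [ 0.4494 -0.1211  0.2449] t 14.4 F [ 0.5139 -0.498   0.1748] w 0.04989841596222892
 rotvec deg [ 0.0041  0.0399 -0.0708] rows 0.010108653033932236
 shift cur axes mm [  6.7547 -35.0302 139.1803]  in target axes [  6.7009 -35.012  139.1875]
```

View pics/c4.png

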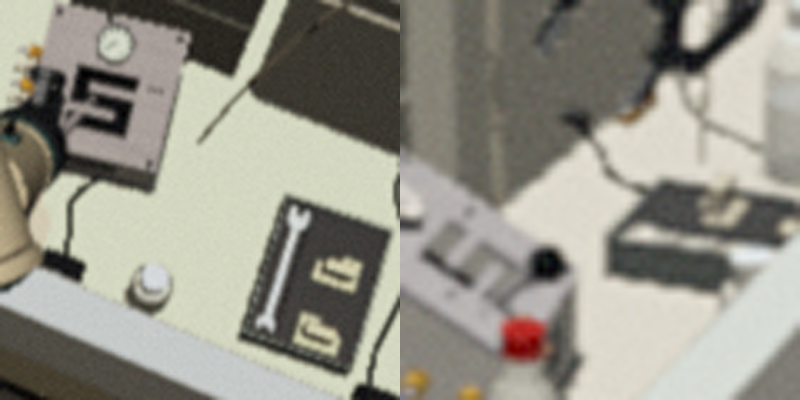

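The crop shows the block seated flat in the tray at (337,270), the gate clear, the lever still at isolate and the white bottle in place. Next is the knob.

```bash
python3 -m pendant '[{"dx":0.0033,"dy":-0.0175,"dz":0.015,"rx":0,"ry":0,"rz":0,"hand":0.05},{"dx":0.0033,"dy":-0.0175,"dz":0.015,"rx":0,"ry":0,"rz":0,"hand":0.05},{"dx":0,"dy":0,"dz":0.03,"rx":0,"ry":0,"rz":0,"hand":0.05},{"dx":0,"dy":0,"dz":0,"rx":0,"ry":0,"rz":0,"hand":0.05},{"dx":0,"dy":0,"dz":0,"rx":0,"ry":0,"rz":0,"hand":0.05},{"dx":0,"dy":0,"dz":0,"rx":0,"ry":0,"rz":0,"hand":0.05}]'
python3 - <<'E'
from plan import *
k=knob(-.26,.23)
go(pw(k+[0,0,-19]),RPt)
t=manip.get_image("scene");print("pred knob scene",proj(t,pw(k)))
g=t["frame"].mean(2)[205:235,318:350];m=(g<45).astype(np.uint8)
n,l,st,c=cv2.connectedComponentsWithStats(m)
for i in range(1,n):
    if st[i,4]>6:print(st[i],c[i]+[318,205])
E
```

```text
clock: 15.0
position: [0.4496, -0.1198, 0.1763]
ee_rot: [0.198, 0.626, 0.735, 0.169]
contact_force: [0.3, 0.2, -0.1]
width: 0.0502
gripper_force: 0.0
target [ 0.4881 -0.1201  0.1066] now [ 0.4496 -0.1198  0.1763] t 15.0 F [ 0.3294  0.1838 -0.083 ] w 0.05021734992540255
 rotvec deg [0.1452 0.0229 0.1036] rows 0.0207470590654425
 shift cur axes mm [ 0.0186 -1.712  79.6674]  in target axes [-0.0162 -1.51   79.6714]
pred knob scene [[333.945  219.9748]]
[15 14  5  5 17] [335.3529 221.0588]
```

```bash
python3 -m pendant '[{"dx":0,"dy":-0.0018,"dz":0.025,"rx":0,"ry":0,"rz":0,"hand":0.05},{"dx":0,"dy":0,"dz":0.02,"rx":0,"ry":0,"rz":0,"hand":0.05},{"dx":0,"dy":0,"dz":0,"rx":0,"ry":0,"rz":0,"hand":0.05},{"dx":0,"dy":0,"dz":0,"rx":0,"ry":0,"rz":0,"hand":0.05}]'
python3 -m pendant '[{"dx":0,"dy":0,"dz":0.017,"rx":0,"ry":0,"rz":0,"hand":0.05},{"dx":0,"dy":0,"dz":0.016,"rx":0,"ry":0,"rz":0,"hand":0.05},{"dx":0,"dy":0,"dz":0,"rx":0,"ry":0,"rz":0,"hand":0.05},{"dx":0,"dy":0,"dz":0,"rx":0,"ry":0,"rz":0,"hand":0.05},{"dx":0,"dy":0,"dz":0,"rx":0,"ry":0,"rz":0,"hand":0.05}]'
python3 - <<'E'
from plan import *
k=knob(-.26,.23)
go(pw(k+[0,0,-19]),RPt)
E
```

```text
clock: 15.38
position: [0.4696, -0.1197, 0.136]
ee_rot: [0.198, 0.626, 0.735, 0.169]
contact_force: [-0.7, 0.4, -0.3]
width: 0.0499
gripper_force: 0.0
clock: 15.8
position: [0.486, -0.12, 0.1083]
ee_rot: [0.199, 0.626, 0.735, 0.169]
contact_force: [-0.3, 0.7, 0.1]
width: 0.0498
gripper_force: 0.0
target [ 0.4881 -0.1201  0.1066] now [ 0.486  -0.12    0.1083] t 15.8 F [-0.3216  0.6796  0.146 ] w 0.04981393285344867
 rotvec deg [0.1929 0.0807 0.0539] rows 0.027551960521359376
 shift cur axes mm [-0.2437  0.9409  2.5366]  in target axes [-0.2464  0.9497  2.533 ]
```

```bash
python3 -m pendant '[{"dx":0,"dy":0,"dz":0.001,"rx":0,"ry":0,"rz":0,"hand":0.036},{"dx":0,"dy":0,"dz":0,"rx":0,"ry":0,"rz":0,"hand":0.03},{"dx":0,"dy":0,"dz":0,"rx":0,"ry":0,"rz":0,"hand":0.02},{"dx":0,"dy":0,"dz":0,"rx":0,"ry":0,"rz":0,"hand":0.02},{"dx":0,"dy":0,"dz":0,"rx":0,"ry":0,"rz":0,"hand":0.02}]' 25
python3 - <<'E'
from plan import *
for a in [(-.26,-.265),(0,-.265)]:
  go(pw(knob(*a)+[0,0,-19]),RPt);print(knob(*a))
E
```

```text
clock: 16.22
position: [0.4859, -0.1195, 0.1065]
ee_rot: [0.198, 0.626, 0.735, 0.168]
contact_force: [-4.5, 0.6, 6.9]
width: 0.0241
gripper_force: 24.2
target [ 0.4991 -0.1926  0.1115] now [ 0.4859 -0.1195  0.1065] t 16.2167 F [-4.4845  0.5636  6.8551] w 0.024139190259862178
 rotvec deg [0.1232 0.0225 0.0363] rows 0.017597418666324232
 shift cur axes mm [-74.3847   2.1234   2.2578]  in target axes [-74.3842   2.1753   2.2241]
[-37.216  -39.2864  49.8984]
target [ 0.5285 -0.1867  0.1341] now [ 0.4859 -0.1195  0.1065] t 16.2167 F [-4.4845  0.5636  6.8551] w 0.024139190259862178
 rotvec deg [0.1232 0.0225 0.0363] rows 0.017597418666324232
 shift cur axes mm [-74.4102  39.3497  -2.5277]  in target axes [-74.3842  39.3913  -2.6415]
[  0.     -39.2864  54.7639]
```

```bash
python3 -m pendant '[{"dx":-0.009,"dy":0.0005,"dz":-0.0017,"rx":0,"ry":0,"rz":0,"hand":0.02},{"dx":-0.009,"dy":0.0005,"dz":-0.0012,"rx":0,"ry":0,"rz":0,"hand":0.02},{"dx":-0.009,"dy":0,"dz":-0.0007,"rx":0,"ry":0,"rz":0,"hand":0.02},{"dx":-0.009,"dy":0,"dz":-0.0001,"rx":0,"ry":0,"rz":0,"hand":0.02},{"dx":0,"dy":0,"dz":0,"rx":0,"ry":0,"rz":0,"hand":0.02},{"dx":0,"dy":0,"dz":0,"rx":0,"ry":0,"rz":0,"hand":0.02}]'
python3 - <<'E'
from plan import *
k=knob(-.26,-.265)
go(pw(k+[0,0,-19]),RPt)
E
```

```text
clock: 16.72
position: [0.4906, -0.1569, 0.1127]
ee_rot: [0.199, 0.627, 0.734, 0.168]
contact_force: [0.7, -0.3, -1.6]
width: 0.0244
gripper_force: 25.1
target [ 0.4991 -0.1926  0.1115] now [ 0.4906 -0.1569  0.1127] t 16.7167 F [ 0.7066 -0.3188 -1.6085] w 0.02437931016368997
 rotvec deg [ 0.1095  0.1611 -0.0728] rows 0.023020442255220163
 shift cur axes mm [-36.2361   1.0812   5.384 ]  in target axes [-36.2524   1.0453   5.28  ]
```

```bash
python3 -m pendant '[{"dx":-0.009,"dy":0.0005,"dz":0.0004,"rx":0,"ry":0,"rz":0,"hand":0.02},{"dx":-0.009,"dy":0.0005,"dz":0.0009,"rx":0,"ry":0,"rz":0,"hand":0.02},{"dx":-0.009,"dy":0,"dz":0.0015,"rx":0,"ry":0,"rz":0,"hand":0.02},{"dx":-0.009,"dy":0,"dz":0.0019,"rx":0,"ry":0,"rz":0,"hand":0.02},{"dx":0,"dy":0,"dz":0,"rx":0,"ry":0,"rz":0,"hand":0.02},{"dx":0,"dy":0,"dz":0,"rx":0,"ry":0,"rz":0,"hand":0.02}]'
python3 - <<'E'
from plan import *
go(pw(knob(0,-.265)+[0,0,-19]),RPt)
E
```

```text
clock: 17.22
position: [0.499, -0.1917, 0.1117]
ee_rot: [0.198, 0.627, 0.735, 0.168]
contact_force: [5.0, 2.2, -6.5]
width: 0.0245
gripper_force: 25.1
target [ 0.5285 -0.1867  0.1341] now [ 0.499  -0.1917  0.1117] t 17.2167 F [ 5.0312  2.1715 -6.5395] w 0.024458219330071352
 rotvec deg [ 0.1119  0.0675 -0.0644] rows 0.01599236032242012
 shift cur axes mm [-0.7752 37.066  -4.5692]  in target axes [-0.8115 37.0561 -4.6426]
```

```bash
python3 -m pendant '[{"dx":0,"dy":0.0093,"dz":-0.0018,"rx":0,"ry":0,"rz":0,"hand":0.02},{"dx":0,"dy":0.0093,"dz":-0.0013,"rx":0,"ry":0,"rz":0,"hand":0.02},{"dx":0,"dy":0.0093,"dz":-0.0008,"rx":0,"ry":0,"rz":0,"hand":0.02},{"dx":0,"dy":0.0093,"dz":-0.0002,"rx":0,"ry":0,"rz":0,"hand":0.02},{"dx":0,"dy":0,"dz":0,"rx":0,"ry":0,"rz":0,"hand":0.02},{"dx":0,"dy":0,"dz":0,"rx":0,"ry":0,"rz":0,"hand":0.02}]'
python3 - <<'E'
from plan import *
go(pw(knob(0,.265)+[0,0,-19]),RPt)
E
```

```text
clock: 17.72
position: [0.5293, -0.1864, 0.1354]
ee_rot: [0.2, 0.626, 0.735, 0.168]
contact_force: [-2.9, -1.2, 4.6]
width: 0.0239
gripper_force: 25.6
target [ 0.5177 -0.1091  0.1279] now [ 0.5293 -0.1864  0.1354] t 17.7167 F [-2.9385 -1.2469  4.6437] w 0.02393435204188718
 rotvec deg [0.2542 0.2738 0.0903] rows 0.03911462485948758
 shift cur axes mm [78.4933 -1.2468  0.3765]  in target axes [78.4886 -1.368   0.7574]
```

```bash
python3 -m pendant '[{"dx":0.0098,"dy":-0.0005,"dz":-0.0022,"rx":0,"ry":0,"rz":0,"hand":0.02},{"dx":0.0098,"dy":-0.0005,"dz":-0.0016,"rx":0,"ry":0,"rz":0,"hand":0.02},{"dx":0.0098,"dy":0,"dz":-0.001,"rx":0,"ry":0,"rz":0,"hand":0.02},{"dx":0.0098,"dy":0,"dz":-0.0003,"rx":0,"ry":0,"rz":0,"hand":0.02},{"dx":0,"dy":0,"dz":0,"rx":0,"ry":0,"rz":0,"hand":0.02}]'
python3 -m pendant '[{"dx":0.0098,"dy":0,"dz":0.0003,"rx":0,"ry":0,"rz":0,"hand":0.02},{"dx":0.0098,"dy":0,"dz":0.001,"rx":0,"ry":0,"rz":0,"hand":0.02},{"dx":0.0098,"dy":0,"dz":0.0016,"rx":0,"ry":0,"rz":0,"hand":0.02},{"dx":0.0098,"dy":0,"dz":0.0022,"rx":0,"ry":0,"rz":0,"hand":0.02},{"dx":0,"dy":0,"dz":0,"rx":0,"ry":0,"rz":0,"hand":0.02},{"dx":0,"dy":0,"dz":0,"rx":0,"ry":0,"rz":0,"hand":0.02}]'
python3 - <<'E'
from plan import *
go(pw(knob(0,.265)+[0,0,-19]),RPt)
E
```

```text
clock: 18.13
position: [0.52, -0.1464, 0.1365]
ee_rot: [0.2, 0.626, 0.735, 0.169]
contact_force: [-5.7, -1.7, 7.4]
width: 0.0242
gripper_force: 26.3
clock: 18.63
position: [0.5173, -0.1078, 0.1285]
ee_rot: [0.2, 0.626, 0.734, 0.169]
contact_force: [-3.0, 0.7, 6.4]
width: 0.0243
gripper_force: 27.1
target [ 0.5177 -0.1091  0.1279] now [ 0.5173 -0.1078  0.1285] t 18.6333 F [-3.0441  0.7135  6.4002] w 0.02425099946862473
 rotvec deg [ 0.2886  0.1599 -0.0256] rows 0.04123316023719085
 shift cur axes mm [-1.3244 -0.1807  0.793 ]  in target axes [-1.3265 -0.1773  0.7902]
```

```bash
python3 -m pendant '[{"dx":0,"dy":0,"dz":0,"rx":0,"ry":0,"rz":0,"hand":0.03},{"dx":0,"dy":0,"dz":0,"rx":0,"ry":0,"rz":0,"hand":0.05},{"dx":0,"dy":0,"dz":0,"rx":0,"ry":0,"rz":0,"hand":0.05},{"dx":0,"dy":0,"dz":0,"rx":0,"ry":0,"rz":0,"hand":0.05},{"dx":0,"dy":0,"dz":-0.03,"rx":0,"ry":0,"rz":0,"hand":0.05},{"dx":0,"dy":0,"dz":-0.04,"rx":0,"ry":0,"rz":0,"hand":0.05},{"dx":0,"dy":0,"dz":0,"rx":0,"ry":0,"rz":0,"hand":0.05},{"dx":0,"dy":0,"dz":0,"rx":0,"ry":0,"rz":0,"hand":0.05},{"dx":0,"dy":0,"dz":0,"rx":0,"ry":0,"rz":0,"hand":0.05}]'
cat > k.py <<'E'
from plan import *
sl,sd=map(float,sys.argv[1:3])
t=manip.get_image("scene");p=proj(t,pw(knob(sl,sd)))[0];print("pred",p)
x0,y0=(p-16).astype(int);g=t["frame"].mean(2)[y0:y0+32,x0:x0+32]
n,l,st,c=cv2.connectedComponentsWithStats((g<70).astype(np.uint8))
for i in range(1,n):
    if st[i,4]>8:print(st[i][2:],c[i]+[x0,y0])
J=[(proj(t,pw(knob(sl+a,sd+b)))[0]-p)/.05 for a,b in((.05,0),(0,.05))];print("px/rad slope,side",J)
go(pw(knob(sl,sd)+[0,0,-19]),RPt)
E
python3 k.py 0 .26
```

```text
clock: 19.38
position: [0.4811, -0.1073, 0.1875]
ee_rot: [0.198, 0.626, 0.735, 0.168]
contact_force: [-0.0, -0.1, -0.2]
width: 0.0499
gripper_force: 0.0
pred [325.0478 214.0631]
[ 5  7 28] [324.9286 214.9286]
px/rad slope,side [array([-35.075 , -21.4448]), array([-18.6976,  27.5447])]
target [ 0.5177 -0.1098  0.1281] now [ 0.4809 -0.1071  0.1867] t 19.4333 F [-0.9123  0.1694  0.027 ] w 0.050012422596706636
 rotvec deg [ 0.0285 -0.0291 -0.0151] rows 0.0041630279394984865
 shift cur axes mm [-3.139   2.0616 69.1746]  in target axes [-3.1043  2.0952 69.1752]
```

The knob sits at (324.9,214.9), which matches vent (side about 0.27). I'll leave it there untouched for over a second, then regrip.

```bash
python3 -m pendant '[{"dx":0,"dy":0,"dz":0,"rx":0,"ry":0,"rz":0,"hand":0.05},{"dx":0,"dy":0,"dz":0,"rx":0,"ry":0,"rz":0,"hand":0.05},{"dx":0,"dy":0,"dz":0,"rx":0,"ry":0,"rz":0,"hand":0.05},{"dx":0,"dy":0,"dz":0,"rx":0,"ry":0,"rz":0,"hand":0.05},{"dx":0,"dy":0,"dz":0,"rx":0,"ry":0,"rz":0,"hand":0.05},{"dx":0,"dy":0,"dz":0,"rx":0,"ry":0,"rz":0,"hand":0.05},{"dx":0,"dy":0,"dz":0,"rx":0,"ry":0,"rz":0,"hand":0.05},{"dx":0,"dy":0,"dz":0,"rx":0,"ry":0,"rz":0,"hand":0.05},{"dx":0,"dy":0,"dz":0,"rx":0,"ry":0,"rz":0,"hand":0.05},{"dx":0,"dy":0,"dz":0,"rx":0,"ry":0,"rz":0,"hand":0.05},{"dx":0,"dy":0,"dz":0,"rx":0,"ry":0,"rz":0,"hand":0.05},{"dx":0,"dy":0,"dz":0,"rx":0,"ry":0,"rz":0,"hand":0.05}]'
python3 -m pendant '[{"dx":-0.0015,"dy":0.001,"dz":0.025,"rx":0,"ry":0,"rz":0,"hand":0.05},{"dx":0,"dy":0,"dz":0.025,"rx":0,"ry":0,"rz":0,"hand":0.05},{"dx":0,"dy":0,"dz":0.02,"rx":0,"ry":0,"rz":0,"hand":0.05},{"dx":0,"dy":0,"dz":0,"rx":0,"ry":0,"rz":0,"hand":0.05},{"dx":0,"dy":0,"dz":0,"rx":0,"ry":0,"rz":0,"hand":0.05},{"dx":0,"dy":0,"dz":0,"rx":0,"ry":0,"rz":0,"hand":0.035},{"dx":0,"dy":0,"dz":0,"rx":0,"ry":0,"rz":0,"hand":0.02},{"dx":0,"dy":0,"dz":0,"rx":0,"ry":0,"rz":0,"hand":0.02},{"dx":0,"dy":0,"dz":0,"rx":0,"ry":0,"rz":0,"hand":0.02},{"dx":0,"dy":0,"dz":0,"rx":0,"ry":0,"rz":0,"hand":0.02}]' 25
python3 - <<'E'
from plan import *
go(pw(knob(.26,.265)+[0,0,-19]),RPt)
E
```

```text
clock: 20.43
position: [0.4813, -0.1073, 0.1876]
ee_rot: [0.198, 0.626, 0.735, 0.168]
contact_force: [0.1, 0.0, -0.9]
width: 0.0502
gripper_force: 0.0
clock: 21.27
position: [0.5176, -0.1088, 0.1289]
ee_rot: [0.199, 0.626, 0.735, 0.169]
contact_force: [-3.6, 0.3, 5.9]
width: 0.0242
gripper_force: 24.6
target [ 0.552  -0.1032  0.142 ] now [ 0.5176 -0.1088  0.1289] t 21.2667 F [-3.6406  0.3483  5.8622] w 0.02418356427735218
 rotvec deg [0.1935 0.0824 0.0379] rows 0.027648845577828117
 shift cur axes mm [-0.2446 36.7358  5.9223]  in target axes [-0.2287 36.7557  5.7978]
```

```bash
python3 -m pendant '[{"dx":0,"dy":0.0093,"dz":0.0005,"rx":0,"ry":0,"rz":0,"hand":0.02},{"dx":0,"dy":0.0093,"dz":0.001,"rx":0,"ry":0,"rz":0,"hand":0.02},{"dx":0,"dy":0.0093,"dz":0.0016,"rx":0,"ry":0,"rz":0,"hand":0.02},{"dx":0,"dy":0.0093,"dz":0.0022,"rx":0,"ry":0,"rz":0,"hand":0.02},{"dx":0,"dy":0,"dz":0,"rx":0,"ry":0,"rz":0,"hand":0.02},{"dx":0,"dy":0,"dz":0,"rx":0,"ry":0,"rz":0,"hand":0.02}]'
python3 - <<'E'
from plan import *
go(pw(knob(.26,.265)+[0,0,-19]),RPt)
go(pw(knob(.26,-.265)+[0,0,-19]),RPt)
E
```

```text
clock: 21.77
position: [0.5517, -0.1031, 0.1412]
ee_rot: [0.198, 0.626, 0.735, 0.168]
contact_force: [0.8, -2.4, -3.0]
width: 0.0242
gripper_force: 25.4
target [ 0.552  -0.1032  0.142 ] now [ 0.5517 -0.1031  0.1412] t 21.7667 F [ 0.7997 -2.4187 -3.0317] w 0.024151626095775387
 rotvec deg [0.0645 0.0507 0.0222] rows 0.009209448132442566
 shift cur axes mm [-0.2276  0.64   -0.5547]  in target axes [-0.2268  0.6394 -0.5556]
target [ 0.5628 -0.1808  0.1482] now [ 0.5517 -0.1031  0.1412] t 21.7667 F [ 0.7997 -2.4187 -3.0317] w 0.024151626095775387
 rotvec deg [0.0645 0.0507 0.0222] rows 0.009209448132442566
 shift cur axes mm [-78.8003   0.6094  -0.4851]  in target axes [-78.7996   0.6394  -0.5556]
```

```bash
python3 -m pendant '[{"dx":-0.0098,"dy":0.0005,"dz":-0.0021,"rx":0,"ry":0,"rz":0,"hand":0.02},{"dx":-0.0098,"dy":0.0005,"dz":-0.0015,"rx":0,"ry":0,"rz":0,"hand":0.02},{"dx":-0.0098,"dy":0,"dz":-0.0009,"rx":0,"ry":0,"rz":0,"hand":0.02},{"dx":-0.0098,"dy":0,"dz":-0.0003,"rx":0,"ry":0,"rz":0,"hand":0.02},{"dx":0,"dy":0,"dz":0,"rx":0,"ry":0,"rz":0,"hand":0.02}]'
python3 -m pendant '[{"dx":-0.0098,"dy":0,"dz":0.0003,"rx":0,"ry":0,"rz":0,"hand":0.02},{"dx":-0.0098,"dy":0,"dz":0.0009,"rx":0,"ry":0,"rz":0,"hand":0.02},{"dx":-0.0098,"dy":0,"dz":0.0015,"rx":0,"ry":0,"rz":0,"hand":0.02},{"dx":-0.0098,"dy":0,"dz":0.0021,"rx":0,"ry":0,"rz":0,"hand":0.02},{"dx":0,"dy":0,"dz":0,"rx":0,"ry":0,"rz":0,"hand":0.02},{"dx":0,"dy":0,"dz":0,"rx":0,"ry":0,"rz":0,"hand":0.02}]'
python3 - <<'E'
from plan import *
go(pw(knob(.26,-.265)+[0,0,-19]),RPt)
E
```

```text
clock: 22.18
position: [0.5557, -0.1432, 0.1488]
ee_rot: [0.197, 0.627, 0.735, 0.168]
contact_force: [0.4, -0.6, -7.2]
width: 0.0244
gripper_force: 25.1
clock: 22.68
position: [0.5635, -0.1807, 0.1477]
ee_rot: [0.197, 0.627, 0.735, 0.168]
contact_force: [1.0, 2.2, -10.1]
width: 0.0239
gripper_force: 25.2
target [ 0.5628 -0.1808  0.1482] now [ 0.5635 -0.1807  0.1477] t 22.6833 F [  1.0224   2.1743 -10.0679] w 0.023916974465881265
 rotvec deg [ 0.0494  0.0272 -0.0284] rows 0.007062597441954882
 shift cur axes mm [ 0.0032 -0.362  -0.8341]  in target axes [ 0.0037 -0.3627 -0.8338]
```

```bash
python3 -m pendant '[{"dx":0,"dy":0,"dz":0.0006,"rx":0,"ry":0,"rz":0,"hand":0.03},{"dx":0,"dy":0,"dz":0,"rx":0,"ry":0,"rz":0,"hand":0.045},{"dx":0,"dy":0,"dz":0,"rx":0,"ry":0,"rz":0,"hand":0.045},{"dx":0,"dy":0,"dz":0,"rx":0,"ry":0,"rz":0,"hand":0.045},{"dx":0,"dy":0,"dz":-0.03,"rx":0,"ry":0,"rz":0,"hand":0.045},{"dx":0,"dy":0,"dz":-0.04,"rx":0,"ry":0,"rz":0,"hand":0.045},{"dx":0,"dy":0,"dz":-0.04,"rx":0,"ry":0,"rz":0,"hand":0.045},{"dx":0,"dy":0,"dz":-0.04,"rx":0,"ry":0,"rz":0,"hand":0.045},{"dx":0,"dy":-0.03,"dz":-0.03,"rx":0,"ry":0,"rz":0,"hand":0.045},{"dx":0,"dy":-0.03,"dz":-0.03,"rx":0,"ry":0,"rz":0,"hand":0.045},{"dx":0,"dy":0,"dz":0,"rx":0,"ry":0,"rz":0,"hand":0.045},{"dx":0,"dy":0,"dz":0,"rx":0,"ry":0,"rz":0,"hand":0.045}]'
python3 k.py .26 -.26
python3 - <<'E'
from h import *
t=manip.get_image("top");s=manip.get_image("scene")
a=cv2.resize(t["frame"][215:345,325:455],(400,400),interpolation=cv2.INTER_CUBIC)
b=cv2.resize(s["frame"][180:250,300:370],(400,400),interpolation=cv2.INTER_CUBIC)
cv2.imwrite("pics/c5.png",np.hstack([a,b])[:,:,::-1])
E
```

```text
clock: 23.68
position: [0.4078, -0.1911, 0.3016]
ee_rot: [0.201, 0.628, 0.733, 0.167]
contact_force: [0.4, -0.3, 1.1]
width: 0.0447
gripper_force: 0.0
pred [322.8922 199.7022]
[ 6  6 24] [322.5417 200.5833]
px/rad slope,side [array([-36.6588, -12.3967]), array([-11.557 ,   9.6355])]
target [ 0.5626 -0.1801  0.1484] now [ 0.4086 -0.1904  0.3007] t 23.7333 F [ 0.105  -0.2867 -0.6939] w 0.04495555620523973
 rotvec deg [ 0.2111  0.2763 -0.0495] rows 0.039469444716749076
 shift cur axes mm [  2.1824  57.3366 209.1688]  in target axes [  1.1244  58.1082 208.9641]
```

View pics/c5.png

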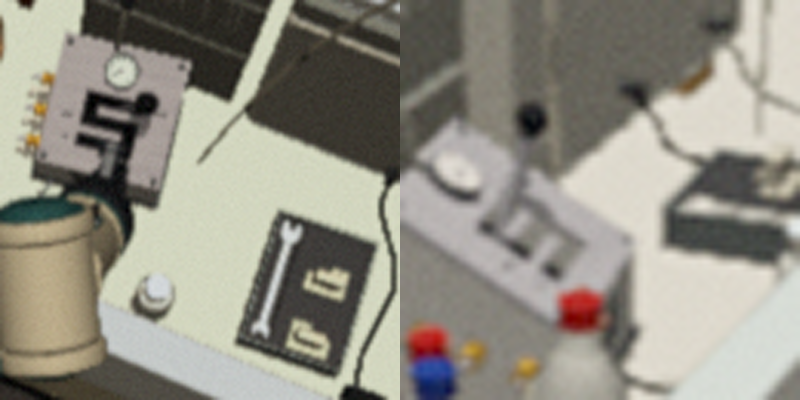

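The final picture shows the lever at the right end of the top lane (knob at (146,103)). The block is home in the tray at (327,280), the white bottle is where it was, and the arm is clear.

```bash
python3 -c "
from rig import manip
print(manip.sign_off())"
```

```text
the job is handed in; nothing more can be done
None
```

The lockout block is pressed home in its tray cutout and released; the lever stayed untouched at vent for over a second, now stands at supply, and the job was handed in about 24 s in, arm clear (tip box, timer and notebook not re-checked).

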